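Crack a walnut in the nutcracker and dish it up

TASK

Take the walnut that stands by itself on the lap tray, stand it upright in the jaws of the nutcracker so that its cheeks, not its seam, face the two arms, and let go of it. Squeeze the two handles together slowly and gently, just until you feel the shell resist and then give, and stop there so that the kernel is not crushed. Then let the handles spring open, set the cracked walnut down gently in the blue dish on the turntable, and leave the nutcracker lying flat on the tray and the pill organizer, pill tin and dropper bottle where they are.

Things in the scene. Friction and masses are not known exactly. Their poses are not given: they have to be found in the camera images.
- walnut: A brown walnut standing on its flat stem end. 34 mm across its seam, 38 mm tall, 29 to 39 mm across its two cheeks (nuts differ; not measured for you). Origin: centre of its underside, z up. The dark seam ridge lies in its own y-z plane; the cheeks face its own +x and -x. Weighs about 35 g. Firm when held across the seam (along its y); only the cheeks give.
- walnut_mid (a point): The middle of the walnut, on its seam, 18 mm above its underside.
- crack (a joint): Width (m) of the hairline crack along the walnut's seam: 0 when whole, 0.05 mm for each mm that the cheeks are pressed in; reading noise (0.7 mm) hides it. The shell resists up to about 25 N on the cheeks within the first 0.5 mm, then gives: it drops in to about 2.4 mm and stays there when let go (2.0 to 2.7 mm: cracked). Pressed on, the kernel resists again; past 2.7 mm it is crushed.
- nutcracker: Steel nutcracker, loose, lying flat: two arms side by side, 20 mm tall, 10 mm thick, joined by a geared hinge. Origin: underside, middle of the hinge; the arms run 150 mm along its own -x, with black grips on the last 60 mm. z up. Open, the arms are 47 mm apart at the jaws, 45 to 51 mm apart from there to 18 mm from the hinge, and 70 mm over the outside of the grips at the point grips.
- jaws (a point): Middle of the ribbed jaws, where the nut goes: on the nutcracker's centre line, 60 mm from the hinge (own -x), 18 mm up.
- grips (a point): Point midway between the two black grips where they are squeezed: on the nutcracker's centre line, 125 mm from the hinge (own -x), 10 mm up. Handles are pressed towards each other along the nutcracker's own y. 1 mm of closing at the jaws is 2.1 mm here. The opening spring takes 1 to 3 N on each handle; a shell about 10 to 15 N at its peak, falling to below half of that as it gives. The kernel is crushed some 3 mm of handle closing after the give.
- left_arm (a joint): Angle (rad) by which each arm is closed from fully open (0). Both arms turn inwards together through the gears; a spring opens them again when let go. The jaws meet the nut somewhere between 0.06 and 0.16, depending on its size.
- dish: Round blue dish, loose, on the grey turntable (240 mm disc, 18 mm high, stiff to turn). Origin: centre of its underside. Flat floor 5 mm thick and 86 mm wide, sloping rim 18 mm high, 112 mm across outside.
- pill_organizer: Yellow pill organizer with seven lids, 50 x 150 x 26 mm, lying on the tray. Origin: centre of its underside. To be left alone.
- pill_tin: Round aluminium pill box, 50 mm wide, 21 mm high, on the turntable. Origin: centre of its underside. To be left alone.
- dropper_bottle: Amber glass bottle with black dropper cap, 33 mm wide, 99 mm high, standing on the turntable. Origin: centre of its underside. To be left alone.
There are look-alikes about, which are no part of the job. Several things have the shape of the walnut; the one meant has the colours described above.

How it is judged:
On the way, in this order (a step that is already met when the one before it is completed fails the run):
1. the whole walnut stands in the jaws, let go (horizontal distance between walnut_mid and jaws below 0.015 m and height (world z) of walnut_mid below 0.026 m and angle between walnut's own z axis and vertical below 0.3 rad and value of joint crack below 5e-05 m and contact force between the fingers and walnut below 0.05 N), for 0.2 s.
2. the shell gives in the jaws while the handles are squeezed (value of joint crack above 0.0001 m and horizontal distance between walnut_mid and jaws below 0.02 m and contact force between the fingers and nutcracker above 1 N), for 0.05 s.
At the end, for the whole second after the job is handed in: The walnut rests still in the dish (middle within 38 mm of the dish's axis, 12 to 34 mm above its underside), cracked but not crushed (crack 0.100 to 0.135 mm); the nutcracker lies flat on the tray, its handles sprung open (within 0.04 rad); the dish is level (horizontal distance between walnut_mid and dish below 0.038 m and z of walnut_mid in the frame of dish between 0.012 and 0.034 m and value of joint crack between 0.0001 and 0.000135 m and linear speed of walnut below 0.02 m/s and height (world z) of nutcracker below 0.006 m and angle between each of nutcracker, dish's own z axis and vertical below 0.1 rad and value of joint left_arm below 0.04 rad); the robot touches nothing.
It fails at once if the kernel is crushed (the cheeks are pressed in by more than 2.7 mm, crack wider than 0.135 mm) (value of joint crack above 0.000135 m).
It fails at once if the nutcracker is squeezed or pushed with more than 60 N by the fingers (contact force between the fingers and nutcracker above 60 N).
It fails at once if the walnut is dropped or flung (over 0.5 m/s out of the fingers) (linear speed of walnut above 0.5 m/s and contact force between the fingers and walnut below 0.01 N).
It fails at once if the pill organizer, pill tin or dropper bottle is shifted by more than 25 mm or knocked over (distance of any of pill_organizer, pill_tin, dropper_bottle from where it was at the start of the episode above 0.025 m or angle between dropper_bottle's own z axis and vertical above 0.5 rad).
It also fails if it takes over 72 s, if anything falls off the work surface, if the arm or the gripper's body presses on something with over 40 N, if the wrist force passes 120 N, or if a joint passes its speed limit or range.

ROBOT

A 6-joint arm with a two-finger parallel gripper is mounted at the origin on the work surface. World frame = base frame: x ahead of the robot, y to its left, z up, the work surface at z = 0. Lengths are in m, angles in rad, forces in N, time in s.
With the tool pointing down it reaches from about 0.325 to 0.9 m from the base axis. Payload 6.1 kg.
Tool frame: the origin (TCP) lies between the finger pads; the fingertips stand 22 mm ahead of it and the grasp point (between the pads) lies 3 mm ahead of it; z points along the fingers, x is the direction in which the jaws open and shut, and the axes are right-handed (so a half turn about z gives the same grasp; the last joint's range is limited). The gripper opens to 87 mm and grips with 3 to 60 N. Pads are 19 mm wide; open, the fingers measure 117 mm over their backs; the gripper's body (75 mm by 190 mm) begins 51 mm behind the grasp point.
Start: joints at [-1.331, 0.22, 1.526, -0, 1.395, -0.126], TCP at [0.224, -0.584, 0.245] pointing down, gripper open.
Joint ranges: [-2.98, 2.98], [-0.91, 2.08], [0.09, 2.57], [-1.24, 4.39], [0.2, 2.65], [-2.68, 2.68]. Speed limits (rad/s): [2.57, 2.57, 3.01, 3.14, 3.14, 3.14].

INTERFACE

Orientations are given as a unit quaternion [x, y, z, w].
In Python, from cell import robot gives the robot as it stands.
- The arm moves only by the shell command python3 -m crank 'ROWS' [FORCE]. ROWS is JSON, one flat list of numbers, 7 for each row, row after row: the turn, a rotation vector about the tool's x, y, z in rad, then the shift along the tool's x, y, z in m, then the closure, from 0 (fully open) to 1 (shut). In form: [ax, ay, az, tx, ty, tz, grip, ax, ay, az, tx, ty, tz, grip, ...]. A call has exactly 10 rows; each row is the pose to reach, as a shift and turn from the pose commanded when the call began, along the tool's axes at that moment; what a row does not reach only later rows make up. A row lasts 1/10 s, in which the tool goes at most 50 mm and 8.59 degrees, less where a joint would pass 70% of its speed; a pose out of reach is approached as far as the arm can. A call with a gripper value outside its range is refused whole. The fingers move at their own pace and stop on an object; FORCE is the grip in N (left out, the last holds). Time passes only in rows, so rows that repeat a pose let the fingers close, or fill a call up. It gives the time, the measured TCP pose, the force and the opening at its end, in the units of the state.
- robot.read_state(): the state, without advancing time (a new reading comes with each control period).
- robot.capture(name): name is "scene" or "top" or "wrist"; returns a dict with "frame" (480x640x3 uint8, red, green, blue), "depth" (480x640 float32, m along the optical axis (not along the pixel's ray), 0 where there is no reading), "camera_matrix" (3x3 intrinsics, pixels), "eye" and "orientation" of the camera in the world. Camera axes: x right, y up, looking along -z (the intrinsics and any distortion apply to the point x, -y, -z); pixel columns grow to the right and rows downward; lengths in m; the calibration is good to about 2 mm. A picture is of the moment at which its call begins.
- robot.hand_in(): hands the job in, once; it reports no verdict.
The state is a dict: "t": time; "qpos": joint angles; "qvel": joint speeds; "joint_torque": joint torques, N m; "eef_pos": TCP position; "eef_rot": TCP orientation; "contact_force": force on the tool from outside, world axes, zero at the start; "torque": the same for the moment, N m; "gripper_width": opening from 0.0 (shut) to 1.0 (fully open).
Only numpy, scipy, OpenCV 4.12 (cv2) and the standard library are available. Lean on these libraries where they do the work, as an engineer would, in place of code of your own. Each camera call takes 0.05 s, during which the arm holds its last target.

## Working session

There is one attempt and no reset: what is moved stays moved. The work goes in short steps, Python scripts to look and compute and a shell command to move; the robot and the scene stay as the last step left them, time stands still between calls to the robot, and variables do not carry over. Pictures are saved under pics/ and viewed, and the job is handed in when it is done.

```bash
ls; mkdir -p pics; cat > h.py <<'E'
import numpy as np, cv2
from scipy.spatial.transform import Rotation as R
from cell import robot
def cap(n,f):
    c=robot.capture(n); cv2.imwrite(f'pics/{f}.png',c['frame'][:,:,::-1]); np.savez(f'pics/{f}.npz',**{k:np.array(v) for k,v in c.items()}); return c
def cloud(c):
    d=np.array(c['depth']);K=np.array(c['camera_matrix']);h,w=d.shape
    u,v=np.meshgrid(np.arange(w),np.arange(h))
    p=np.stack([(u-K[0,2])/K[0,0]*d,-(v-K[1,2])/K[1,1]*d,-d],-1)
    return p@R.from_quat(c['orientation']).as_matrix().T+np.array(c['eye'])
E
python3 - <<'E'
from h import *
s=robot.read_state();print(s)
for n in('scene','top','wrist'):
    c=cap(n,n+'0');print(n,c['eye'],c['orientation'],c['camera_matrix'],[k for k in c])
E
```

```text
pics
{'t': 0.0, 'qpos': array([-1.33110450e+00,  2.21230980e-01,  1.52761868e+00, -2.20561191e-05,
        1.39470384e+00, -1.26114248e-01]), 'qvel': array([ 0.00236172,  0.00129783, -0.00122244,  0.00049647, -0.00093123,
        0.00154326]), 'joint_torque': array([-1.35331600e-03, -4.94609857e+01, -3.87375212e+01,  6.95634820e-02,
        5.69724664e-02, -1.77067500e-04]), 'eef_pos': array([ 0.22340542, -0.58308164,  0.24343021]), 'eef_rot': array([ 8.23924898e-01, -5.66698158e-01, -7.38724038e-04, -6.44699571e-04]), 'contact_force': array([-0.01513999, -0.23553873, -0.04625915]), 'torque': array([-0.01348955, -0.03231991,  0.00272917]), 'gripper_width': 0.9997503964980682}
scene [1.10439164 0.18764059 0.49567991] [0.26124945 0.36605395 0.72630002 0.51984759] [[435.98297685   0.         324.04470407]
 [  0.         435.98297685 237.91183518]
 [  0.           0.           1.        ]] ['frame', 'depth', 'camera_matrix', 'eye', 'orientation']
top [0.44486247 0.02133266 0.85127809] [ 0.03770145 -0.07161151 -0.70460103  0.7049736 ] [[563.83423833   0.         318.59090915]
 [  0.         563.83423833 237.3480565 ]
 [  0.           0.           1.        ]] ['frame', 'depth', 'camera_matrix', 'eye', 'orientation']
wrist [ 0.30135516 -0.55336761  0.38336388] [-0.1244437   0.08652534 -0.56028561  0.81431392] [[379.36748146   0.         320.77082249]
 [  0.         379.36748146 241.70952162]
 [  0.           0.           1.        ]] ['frame', 'depth', 'camera_matrix', 'eye', 'orientation']
```

View pics/top0.png

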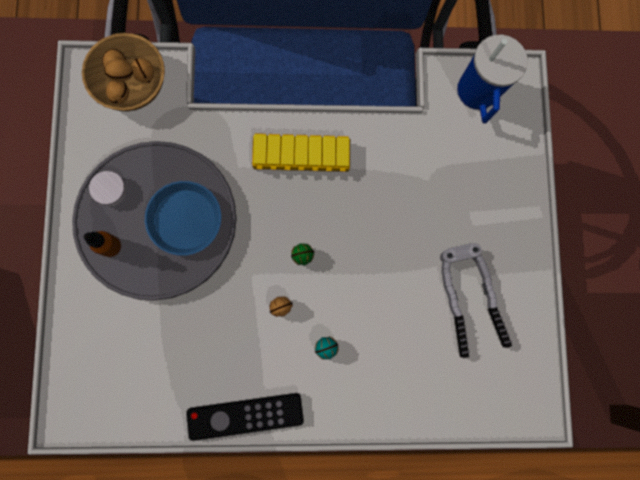

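View pics/scene0.png

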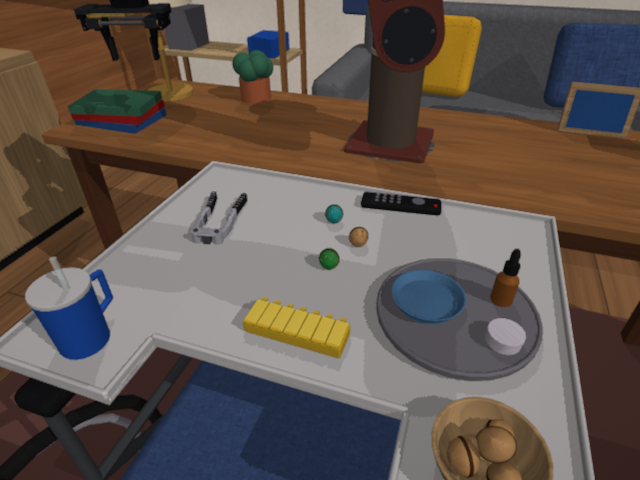

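View pics/wrist0.png

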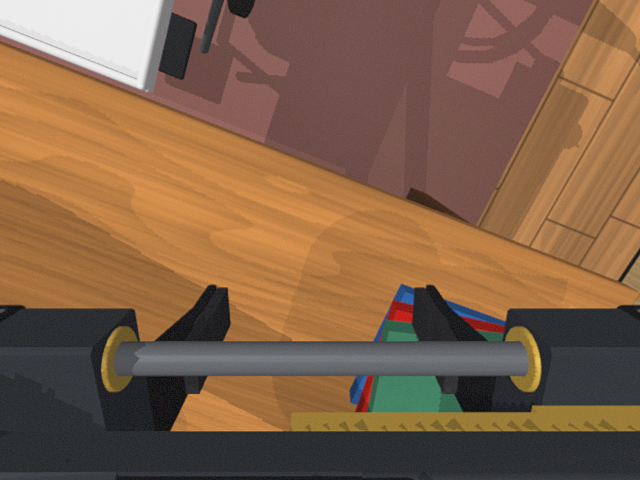

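The top view shows the walnut at (280,306), the nutcracker hinge at (462,253) with grips at (463,340) and (500,330), and the dish at (184,218). Green (302,254) and teal (326,348) are look-alikes.

```bash
python3 - <<'E'
from h import *
c=np.load('pics/top0.npz');P=cloud(c);f=c['frame'];hsv=cv2.cvtColor(f,cv2.COLOR_RGB2HSV)
def reg(u0,u1,v0,v1): 
    m=np.zeros(P.shape[:2],bool);m[v0:v1,u0:u1]=1;return m
for n,(u,v) in dict(tray=(380,330),tray2=(330,420),tray3=(520,300),dishfl=(184,218),tt=(150,270)).items(): print(n,P[v,u].round(4))
h=P[...,2]
tz=np.median(h[380:400,330:400]);print('tray z',tz)
w=reg(262,300,288,326)&(h>tz+.008)&(h>0)&(hsv[...,1]>60)
q=P[w];print('walnut',len(q),q.min(0),q.max(0),q.mean(0))
# nutcracker
m=reg(430,525,235,365)&(h>tz+.010)
q=P[m];print('nc',len(q),q.min(0),q.max(0),np.percentile(q[:,2],[5,50,95]))
b=hsv[...,0]; d=reg(130,235,165,265)&(b>95)&(b<115)&(hsv[...,1]>130)
q=P[d];print('dish',q.min(0),q.max(0))
for n,(u0,u1,v0,v1) in dict(wal=(255,305,280,330),nc=(425,525,235,365)).items():
    cv2.imwrite(f'pics/{n}.png',cv2.resize(f[v0:v1,u0:u1,::-1],None,fx=600/(v1-v0)*.95,fy=600/(v1-v0)*.95,interpolation=cv2.INTER_CUBIC))
E
```

```text
tray [ 0.4376 -0.1113  0.0018]
tray2 [ 0.308  -0.0358 -0.0024]
tray3 [ 0.4822 -0.3287 -0.0015]
dishfl [0.6024 0.1806 0.0226]
tt [0.5255 0.228  0.0185]
tray z -4.3581634871225905e-05
walnut 361 [0.44486247 0.02037783 0.01820593] [0.48742747 0.05390795 0.85127809] [0.47210745 0.03737787 0.03865795]
nc 2223 [ 0.39784296 -0.3032287   0.00997189] [0.56667405 0.02133266 0.85127809] [0.01275938 0.02008961 0.02600298]
dish [0.44486247 0.02133266 0.01775383] [0.65431884 0.23414335 0.85127809]
```

View pics/wal.png

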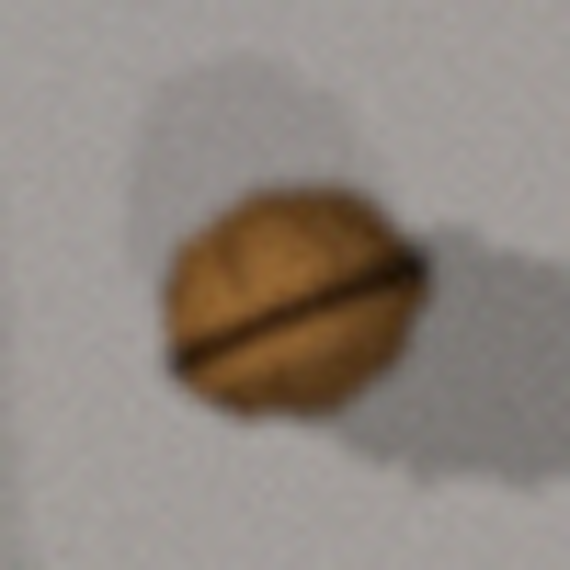

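View pics/nc.png

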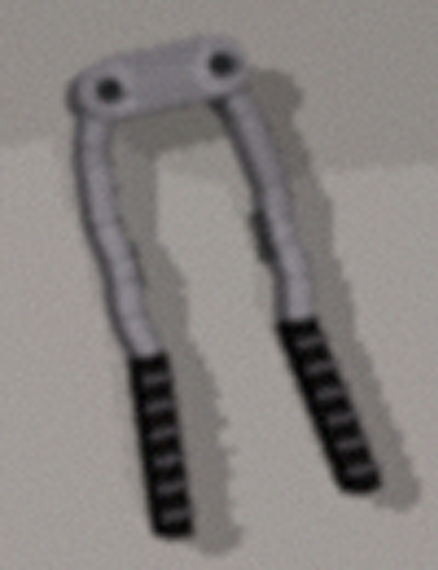

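```bash
cat >> h.py <<'E'
def ray(c,u,v,z):
    K=np.array(c['camera_matrix']);d=np.array([(u-K[0,2])/K[0,0],-(v-K[1,2])/K[1,1],-1.])
    d=R.from_quat(c['orientation']).as_matrix()@d;e=np.array(c['eye']);return e+d*(z-e[2])/d[2]
E
python3 - <<'E'
from h import *
for n in('top0','scene0'):
    c=np.load(f'pics/{n}.npz');P=cloud(c);h=P[...,2];ok=c['depth']>0
    hsv=cv2.cvtColor(c['frame'],cv2.COLOR_RGB2HSV)
    W=np.array([.4708,.037])
    m=ok&(np.hypot(*(P[...,:2]-W).transpose(2,0,1))<.03)&(h>.006)
    q=P[m];print(n,'walnut',len(q),q.min(0),q.max(0),q[q[:,2]>.03].mean(0))
    m=ok&(P[...,0]>.36)&(P[...,0]<.6)&(P[...,1]<-.14)&(P[...,1]>-.34)&(h>.012)&(h<.04)
    q=P[m];print('nc',len(q),q.min(0),q.max(0))
    r=cv2.minAreaRect((q[:,:2]*1000).astype(np.float32));print(r)
    b=hsv[...,0];m=ok&(b>95)&(b<115)&(hsv[...,1]>120)&(P[...,1]>.05)&(P[...,0]>.5)&(P[...,0]<.75)
    q=P[m];q=q[q[:,2]>.03];print('dish rim',len(q),q.min(0),q.max(0),cv2.minEnclosingCircle((q[:,:2]*1000).astype(np.float32)))
    m=ok&(P[...,1]>.05)&(h>.06)&(P[...,0]>.4)&(P[...,0]<.8)&(P[...,1]<.4)&(h<.15);q=P[m];print('bottle',q.min(0),q.max(0))
c=np.load('pics/top0.npz')
a=ray(c,270.6,311.75,.018);b=ray(c,291.7,303.2,.018);print('seam',a,b,(a+b)/2,np.linalg.norm(a-b),np.degrees(np.arctan2(*(b-a)[[1,0]])))
A=ray(c,449.6,255.5,.026);B=ray(c,475.6,249.1,.026);G=[ray(c,425+x/4.385,235+y/4.385,.02) for x,y in((172,530),(360,485))]
H=(A+B)/2;M=(G[0]+G[1])/2;print('hinge',A,B,H,'ends',G,M,np.linalg.norm(M-H),np.degrees(np.arctan2(*(H-M)[[1,0]])), np.degrees(np.arctan2(*(A-B)[[1,0]])))
s=robot.read_state();print(R.from_quat(s['eef_rot']).as_matrix())
E
```

```text
top0 walnut 375 [0.45834655 0.02037301 0.01791729] [0.48742747 0.05390795 0.04125975] [0.47211529 0.03743462 0.03476843]
nc 2095 [ 0.39808428 -0.3032287   0.01201541] [ 0.56667405 -0.20409595  0.02964369]
((484.07513427734375, -249.2339630126953), (162.0648956298828, 77.07723999023438), 12.649813652038574)
dish rim 931 [0.54661882 0.12581446 0.0300059 ] [0.65537332 0.29000921 0.108545  ] ((588.914306640625, 207.67518615722656), 84.98484802246094)
bottle [0.54448934 0.27093936 0.06001923] [0.57582239 0.30145998 0.11790203]
scene0 walnut 309 [0.46368859 0.02154201 0.00688974] [0.48883307 0.05518419 0.04056033] [0.47600392 0.03977391 0.03516594]
nc 894 [ 0.39820466 -0.30249984  0.01201514] [ 0.56741488 -0.20263047  0.02997945]
((485.5902099609375, -247.717041015625), (162.90834045410156, 76.34117889404297), 12.40928840637207)
dish rim 756 [0.5462373  0.12679025 0.03000123] [0.65570758 0.23428653 0.03931628] ((601.3826904296875, 181.35362243652344), 55.3092155456543)
bottle [0.5509522  0.27236741 0.0600016 ] [0.57751321 0.30387836 0.11938502]
seam [0.46462766 0.05157292 0.018     ] [0.47700603 0.02082451 0.018     ] [0.47081684 0.03619872 0.018     ] 0.03314648013368551 -68.07178778519587
hinge [ 0.54714367 -0.21426588  0.026     ] [ 0.55690943 -0.25409456  0.026     ] [ 0.55202655 -0.23418022  0.026     ] ends [array([ 0.39994095, -0.23181791,  0.02      ]), array([ 0.41439257, -0.29648999,  0.02      ])] [ 0.40716676 -0.26415395  0.02      ] 0.1480499339290941 11.690409149446932 103.77679655467378
[[ 3.57718925e-01 -9.33829233e-01 -3.67285007e-04]
 [-9.33828022e-01 -3.57719058e-01  1.51670121e-03]
 [-1.54772478e-03 -1.99571697e-04 -9.99998782e-01]]
```

```bash
python3 -m crank '[0,0,0,-0.01,-0.009,0.002,0, 0,0,0,-0.03,-0.027,0.006,0, 0,0,0,-0.06,-0.055,0.012,0, 0,0,0,-0.095,-0.088,0.018,0, 0,0,0,-0.13,-0.12,0.025,0, 0,0,0,-0.165,-0.152,0.032,0, 0,0,0,-0.2,-0.185,0.039,0, 0,0,0,-0.235,-0.217,0.046,0, 0,0,0,-0.27,-0.25,0.053,0, 0,0,0,-0.3,-0.278,0.058,0]' 5
```

```text
t: 1.15
eef_pos: [0.3757, -0.2008, 0.1858]
eef_rot: [0.824, -0.566, -0.0, -0.0]
contact_force: [1.5, -0.6, 0.4]
gripper_width: 1.001
```

```bash
python3 -m crank '[0,0,0,-0.032,-0.03,0.006,0, 0,0,0,-0.064,-0.059,0.012,0, 0,0,0,-0.096,-0.089,0.018,0, 0,0,0,-0.126,-0.117,0.024,0, 0,0,0,-0.15,-0.139,0.029,0, 0,0,0,-0.17,-0.157,0.033,0, 0,0,0,-0.183,-0.169,0.036,0, 0,0,0,-0.1905,-0.1765,0.037,0, 0,0,0,-0.1905,-0.1765,0.037,0, 0,0,0,-0.1905,-0.1765,0.037,0]'; python3 - <<'E'
from h import *
c=cap('wrist','w1');s=robot.read_state();print(s['t'],s['eef_pos'],s['eef_rot'],s['contact_force'])
P=cloud(c);h=P[...,2];m=(c['depth']>0)&(np.hypot(P[...,0]-.472,P[...,1]-.0375)<.03)&(h>.006)&(h<.06);q=P[m]
print(len(q),q.min(0),q.max(0),q[q[:,2]>.03].mean(0))
E
```

```text
t: 2.15
eef_pos: [0.4721, 0.0367, 0.1495]
eef_rot: [0.824, -0.567, -0.0, 0.0]
contact_force: [-0.3, 0.2, -0.2]
gripper_width: 1.0
2.2 [0.47223117 0.03642132 0.14961207] [ 8.23792795e-01 -5.66891002e-01  3.84758445e-05  1.44756127e-04] [-0.14711972 -0.37192292  0.8037386 ]
1497 [0.45891183 0.02113244 0.00690549] [0.48887717 0.05534887 0.04020186] [0.47467904 0.03920223 0.03449886]
```

View pics/w1.png

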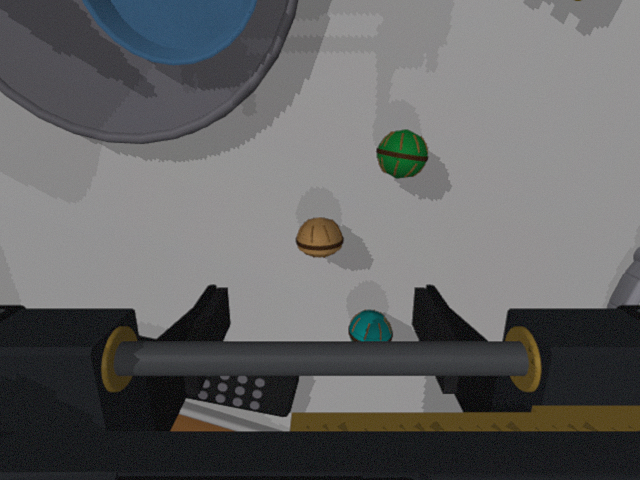

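```bash
python3 - <<'E'
from h import *
c=np.load('pics/w1.npz');P=cloud(c);h=P[...,2];f=c['frame']
m=(c['depth']>0)&(np.hypot(P[...,0]-.472,P[...,1]-.0375)<.03)&(h>.006)&(h<.06)
v,u=np.where(m);print(u.min(),u.max(),v.min(),v.max())
u0,v0=u.min()-8,v.min()-8
cr=f[v0:v.max()+8,u0:u.max()+8,::-1];k=580/max(cr.shape[:2]);print(u0,v0,k)
cv2.imwrite('pics/w1c.png',cv2.resize(cr,None,fx=k,fy=k,interpolation=cv2.INTER_CUBIC))
# dark seam
g=f.astype(int).sum(2);dm=m&(g<110);q=P[dm]
print(len(q),q.mean(0)); vt=np.linalg.svd(q[:,:2]-q[:,:2].mean(0),full_matrices=False)[2];print(np.degrees(np.arctan2(vt[0,1],vt[0,0])))
q=P[m];d=vt[0];n=np.array([-d[1],d[0]])
for ax in(d,n): t=q[:,:2]@ax;print(t.min(),t.max(),np.ptp(t))
E
```

```text
295 343 217 257
287 209 9.0625
127 [0.47237692 0.03655371 0.03429006]
111.37379878914793
-0.15440872056376947 -0.11847341996468638 0.03593530059908309
-0.47049758995803703 -0.4429793288722068 0.02751826108583022
```

The wrist view shows the walnut at (319,238) midway between the fingers, with its seam along the jaw axis, so I can descend now.

```bash
python3 -m crank '[0,0,0,0,0,0.015,0.15, 0,0,0,0,0,0.04,0.3, 0,0,0,0,0,0.07,0.3, 0,0,0,0,0,0.095,0.35, 0,0,0,0,0,0.113,0.4, 0,0,0,0,0,0.121,0.45, 0,0,0,0,0,0.124,0.5, 0,0,0,0,0,0.124,0.54, 0,0,0,0,0,0.124,0.58, 0,0,0,0,0,0.124,0.62]' 8; python3 -m crank '[0,0,0,0,0,0,0.66, 0,0,0,0,0,0,0.7, 0,0,0,0,0,0,0.75, 0,0,0,0,0,0,0.75, 0,0,0,0,0,-0.003,0.75, 0,0,0,0,0,-0.008,0.75, 0,0,0,0,0,-0.018,0.75, 0,0,0,0,0,-0.032,0.75, 0,0,0,0,0,-0.045,0.75, 0,0,0,0,0,-0.05,0.75]'
python3 - <<'E'
from h import *
c=cap('wrist','w2');cap('scene','s2');s=robot.read_state();print(s['t'],s['eef_pos'],s['eef_rot'],s['contact_force'],s['qpos'],s['gripper_width']*87)
E
```

```text
t: 3.2
eef_pos: [0.4735, 0.0369, 0.0266]
eef_rot: [0.824, -0.567, 0.001, -0.001]
contact_force: [0.5, 0.2, -0.4]
gripper_width: 0.413
t: 4.2
eef_pos: [0.4737, 0.0369, 0.0775]
eef_rot: [0.824, -0.567, 0.001, -0.001]
contact_force: [1.1, -0.6, -0.9]
gripper_width: 0.384
4.3 [0.47343513 0.03690012 0.07678445] [ 8.23938496e-01 -5.66677929e-01  1.06026146e-03 -5.95091488e-04] [ 0.10306373 -0.7453499   0.08568368] [-8.84956990e-02  5.66150479e-02  2.04980469e+00 -7.13489152e-06
  1.03274123e+00  1.11644557e+00] 33.349815561088434
```

View pics/w2.png

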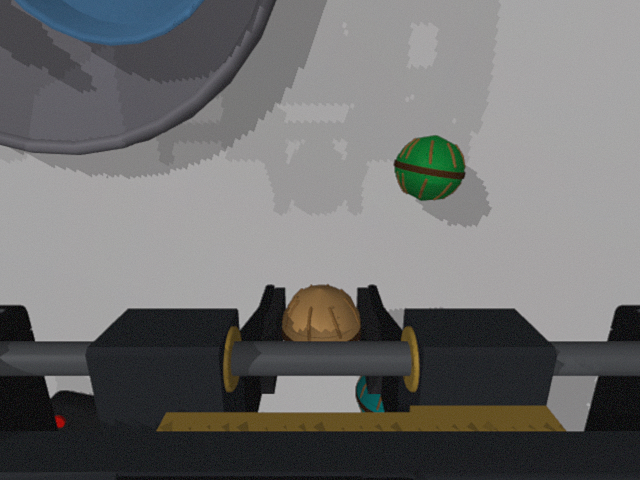

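View pics/s2.png

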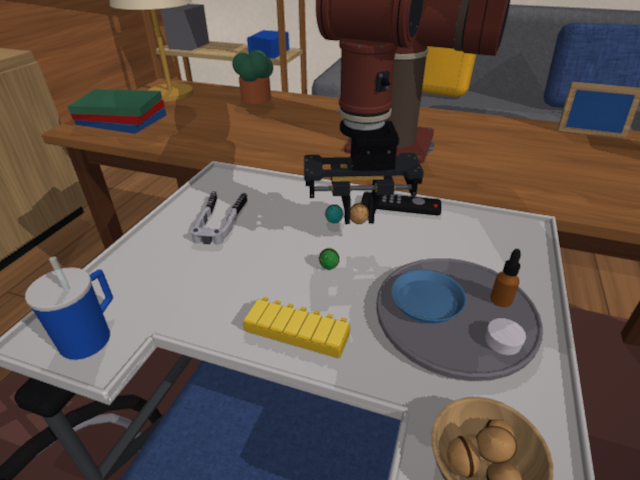

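The walnut is held upright at (321,315) and reads 33 mm across the seam. Next is a hover over the jaws, turning the seam onto the nutcracker's long axis.

```bash
python3 -m crank '[0,0,-0.033,0.006,0.002,0,0.75, 0,0,-0.11,0.021,0.006,0,0.75, 0,0,-0.22,0.042,0.013,-0.005,0.75, 0,0,-0.34,0.065,0.02,-0.01,0.75, 0,0,-0.47,0.09,0.028,-0.01,0.75, 0,0,-0.61,0.117,0.036,-0.01,0.75, 0,0,-0.75,0.144,0.044,-0.01,0.75, 0,0,-0.89,0.171,0.052,-0.01,0.75, 0,0,-1.01,0.194,0.059,-0.01,0.75, 0,0,-1.1,0.21,0.064,-0.01,0.75]'
python3 - <<'E'
from h import *
s=robot.read_state();M=R.from_quat(s['eef_rot']).as_matrix();print(s['eef_pos'],np.degrees(np.arctan2(M[1,0],M[0,0])))
d=np.array([.4934,-.2472,.0875])-s['eef_pos'];print(M.T@d,s['gripper_width'])
E
```

```text
t: 5.3
eef_pos: [0.4875, -0.1835, 0.0849]
eef_rot: [0.999, -0.051, -0.0, -0.0]
contact_force: [0.6, 0.5, -0.3]
gripper_width: 0.385
[ 0.48748402 -0.18347912  0.0849036 ] -5.814344881766409
[ 0.01233885  0.06279343 -0.00261305] 0.38460641156057285
```

```bash
python3 -m crank '[0,0,-0.06,0.003,0.015,0,0.75, 0,0,-0.13,0.006,0.03,0,0.75, 0,0,-0.2,0.008,0.044,0,0.75, 0,0,-0.26,0.01,0.054,0,0.75, 0,0,-0.3,0.0115,0.06,0,0.75, 0,0,-0.32,0.012,0.062,0,0.75, 0,0,-0.32,0.012,0.0625,0,0.75, 0,0,-0.32,0.012,0.0625,0,0.75, 0,0,-0.32,0.012,0.0625,0,0.75, 0,0,-0.32,0.012,0.0625,0,0.75]'
python3 - <<'E'
from h import *
s=robot.read_state();M=R.from_quat(s['eef_rot']).as_matrix();print(s['eef_pos'],np.degrees(np.arctan2(M[1,0],M[0,0])))
c=cap('wrist','w3');cap('top','t3');cap('scene','s3')
E
```

```text
t: 6.3
eef_pos: [0.4933, -0.2451, 0.0855]
eef_rot: [0.994, 0.107, -0.0, -0.0]
contact_force: [0.1, 0.5, 0.2]
gripper_width: 0.384
[ 0.49326524 -0.24506982  0.08551557] 12.324285058960838
```

View pics/w3.png

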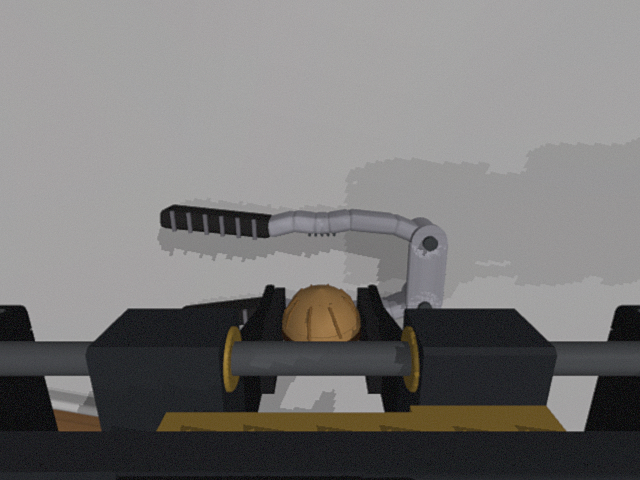

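View pics/t3.png

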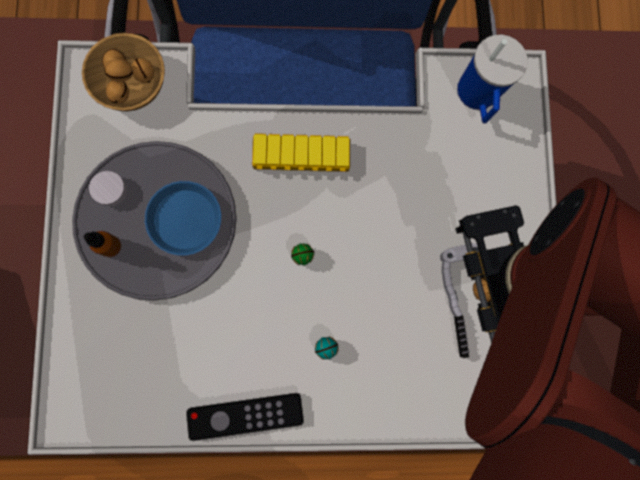

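The wrist view shows the far arm with its jaw ribs at (322,234) and hinge pins at (430,243) and (424,307). I'll measure these to correct the placing.

```bash
python3 - <<'E'
from h import *
c=np.load('pics/w3.npz');P=cloud(c);h=P[...,2]
for p in((430,243),(424,307),(427,275),(322,218),(322,228),(322,234),(215,218)): print(p,P[p[1],p[0]].round(4))
A=ray(c,430,243,.027)[:2];B=ray(c,424.5,307,.027)[:2];H=(A+B)/2;print(A,B,H,np.linalg.norm(A-B),np.degrees(np.arctan2(*(A-B)[::-1]))-90)
# arm top points in frame est
th=np.radians(12.5);ax=np.array([np.cos(th),np.sin(th)]);ay=np.array([-ax[1],ax[0]])
m=(c['depth']>0)&(h>.015)&(h<.024)&(np.arange(640)[None]<440)&(np.arange(480)[:,None]<262)
q=P[m][:,:2]-np.array([.552,-.2342]);X=q@ax;Y=q@ay
for x in range(-155,15,10):
    k=(X*1000>x)&(X*1000<x+10)
    if k.any(): print(x,(Y[k].min()*1e3).round(1),(Y[k].max()*1e3).round(1))
c=np.load('pics/top0.npz');P=cloud(c);h=P[...,2]
m=(c['depth']>0)&(h>.015)&(h<.035)&(P[...,0]>.36)&(P[...,0]<.6)&(P[...,1]<-.14)&(P[...,1]>-.34)
q=P[m][:,:2]-np.array([.552,-.2342]);X=q@ax;Y=q@ay
for x in range(-155,15,10):
    k=(X*1000>x)&(X*1000<x+10)
    if k.any():
      y=Y[k]*1e3; print(x,y[y<0].min().round(1),y[y<0].max().round(1),y[y>0].min().round(1),y[y>0].max().round(1))
E
```

```text
(430, 243) [ 0.5485 -0.213   0.0259]
(424, 307) [ 0.5563 -0.2508  0.0268]
(427, 275) [ 0.5533 -0.2323  0.0237]
(322, 218) [ 0.4877 -0.2139  0.0172]
(322, 228) [ 0.4888 -0.219   0.0193]
(322, 234) [ 0.4897 -0.2228  0.0181]
(215, 218) [ 0.4291 -0.2262  0.0188]
[ 0.5480857  -0.21268869] [ 0.55654866 -0.25068669] [ 0.55231718 -0.23168769] 0.03892902871649445 12.556059827879878
-155 28.4 39.3
-145 27.3 39.1
-135 26.4 38.2
-125 24.4 37.0
-115 23.7 35.9
-105 22.4 34.7
-95 22.6 33.6
-85 23.6 35.5
-75 23.8 35.7
-65 23.7 35.0
-55 24.0 36.3
-45 25.7 36.5
-35 24.9 35.5
-25 23.2 34.6
-15 9.1 32.8
-5 9.8 31.5
5 10.0 30.1
-155 -38.1 -27.8 27.9 38.4
-145 -38.7 -26.0 26.6 38.1
-135 -37.5 -25.4 25.1 37.2
-125 -35.9 -22.6 24.0 35.8
-115 -35.3 -22.3 23.5 34.6
-105 -33.1 -20.7 22.4 33.1
-95 -32.1 -21.2 22.2 33.2
-85 -33.7 -22.7 22.9 35.7
-75 -34.0 -23.2 22.7 35.2
-65 -32.8 -22.5 23.4 34.3
-55 -34.1 -22.3 23.6 35.4
-45 -34.5 -24.1 25.6 35.8
-35 -32.5 -23.1 23.7 34.9
-25 -31.9 -21.2 23.3 33.9
-15 -29.2 -0.3 0.2 32.4
-5 -29.1 -0.0 0.7 30.7
5 -28.3 -0.3 1.0 28.1
```

```bash
python3 -m crank '[0,0,0,0,0.001,0.008,0.75, 0,0,0,0,0.001,0.02,0.75, 0,0,0,0,0.001,0.033,0.75, 0,0,0,0,0.001,0.044,0.75, 0,0,0,0,0.001,0.052,0.75, 0,0,0,0,0.001,0.057,0.75, 0,0,0,0,0.001,0.059,0.75, 0,0,0,0,0.001,0.0597,0.75, 0,0,0,0,0.001,0.0597,0.75, 0,0,0,0,0.001,0.0597,0.75]'
python3 - <<'E'
from h import *
c=cap('wrist','w4');s=robot.read_state();print(s['eef_pos'],s['contact_force'],s['gripper_width'])
E
```

```text
t: 7.45
eef_pos: [0.4937, -0.2467, 0.0264]
eef_rot: [0.994, 0.107, 0.0, 0.0]
contact_force: [-2.4, 0.2, 2.8]
gripper_width: 0.385
[ 0.49371712 -0.24670466  0.02635605] [-2.54484023  0.03308163  4.80181172] 0.3865951761803156
```

View pics/w4.png

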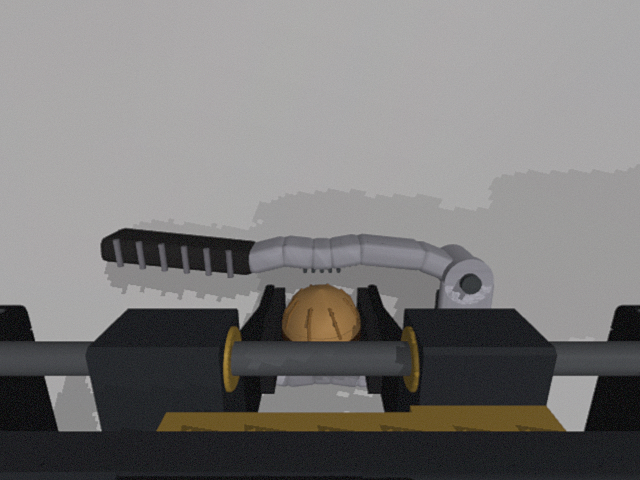

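The nut sits on the tray between the jaw ribs (322,270), so I'm releasing it and rising.

```bash
python3 -m crank '[0,0,0,0,0,0,0.6, 0,0,0,0,0,0,0.57, 0,0,0,0,0,0,0.54, 0,0,0,0,0,0,0.5, 0,0,0,0,0,0,0.5, 0,0,0,0,0,-0.006,0.5, 0,0,0,0,0,-0.02,0.5, 0,0,0,0,0,-0.045,0.5, 0,0,0,0,0,-0.07,0.4, 0,0,0,0,0,-0.085,0.2]'
python3 - <<'E'
from h import *
c=cap('wrist','w5');s=robot.read_state();print(s['eef_pos'],s['contact_force'],s['gripper_width'])
E
```

```text
t: 8.5
eef_pos: [0.4947, -0.2472, 0.1143]
eef_rot: [0.994, 0.107, 0.002, 0.001]
contact_force: [0.7, -0.0, 0.1]
gripper_width: 0.603
[ 0.49578773 -0.24791381  0.11619568] [ 1.77206831 -0.97004141  1.08848118] 0.645247560393205
```

View pics/w5.png

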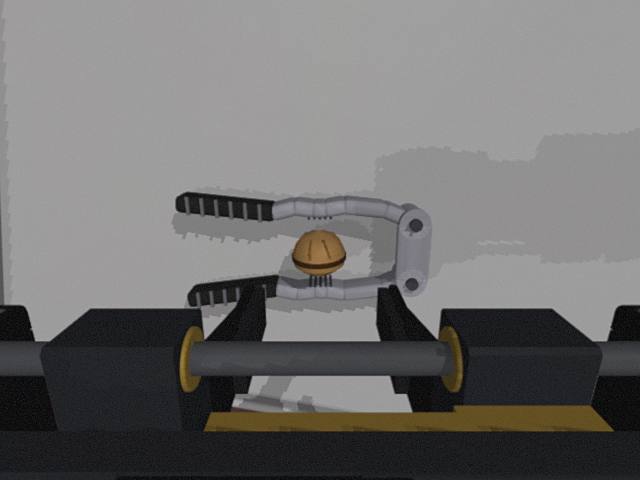

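The nut stands on its own between the ribs, at (319,255) in the view. Moving to the grips next, turned 90°.

```bash
python3 -m crank '[0,0,0.05,-0.003,0,0,0, 0,0,0.15,-0.008,0,0,0, 0,0,0.28,-0.015,0,0,0, 0,0,0.42,-0.023,0,0,0, 0,0,0.56,-0.031,0,0,0, 0,0,0.7,-0.039,0,0,0, 0,0,0.84,-0.047,0,0,0, 0,0,0.98,-0.055,0,0,0, 0,0,1.12,-0.06,0,0,0, 0,0,1.25,-0.065,0,0,0]'
python3 - <<'E'
from h import *
s=robot.read_state();M=R.from_quat(s['eef_rot']).as_matrix();print(s['eef_pos'],np.degrees(np.arctan2(M[1,0],M[0,0])))
d=np.array([.4298,-.2605,.11])-s['eef_pos'];print(M.T@d,s['gripper_width'])
E
```

```text
t: 9.55
eef_pos: [0.4295, -0.2602, 0.1106]
eef_rot: [0.868, -0.497, -0.0, -0.0]
contact_force: [0.5, 0.7, 0.3]
gripper_width: 1.001
[ 0.42947864 -0.26017018  0.11056762] -59.63155534751685
[ 0.00044726 -0.0001106   0.00056742] 1.0009849594488716
```

```bash
python3 -m crank '[0,0,0.1,0,0,0,0, 0,0,0.2,0,0,0,0, 0,0,0.28,0,0,0,0, 0,0,0.312,0,0,0,0, 0,0,0.312,0,0,0.01,0, 0,0,0.312,0,0,0.025,0, 0,0,0.312,0,0,0.04,0, 0,0,0.312,0,0,0.048,0, 0,0,0.312,0,0,0.05,0, 0,0,0.312,0,0,0.05,0]'
python3 - <<'E'
from h import *
c=cap('wrist','w6');cap('scene','s6');s=robot.read_state();M=R.from_quat(s['eef_rot']).as_matrix();print(s['eef_pos'],np.degrees(np.arctan2(M[1,0],M[0,0])))
E
```

```text
t: 10.55
eef_pos: [0.4298, -0.2601, 0.0604]
eef_rot: [0.782, -0.624, -0.0, -0.0]
contact_force: [0.3, 0.2, 0.7]
gripper_width: 0.998
[ 0.43036649 -0.2606111   0.06135746] -77.16760673511624
```

View pics/w6.png

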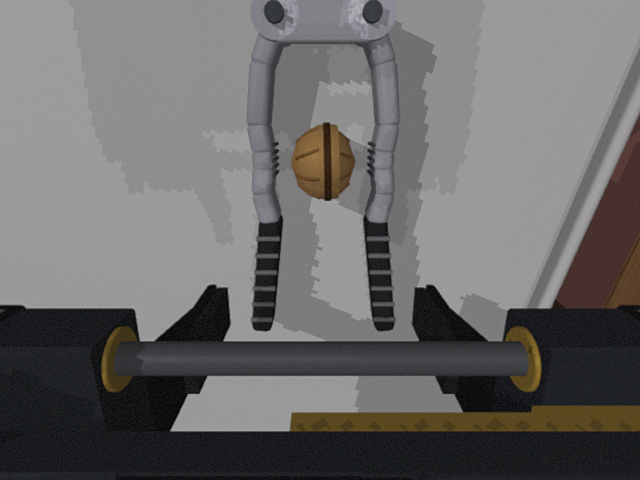

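View pics/s6.png

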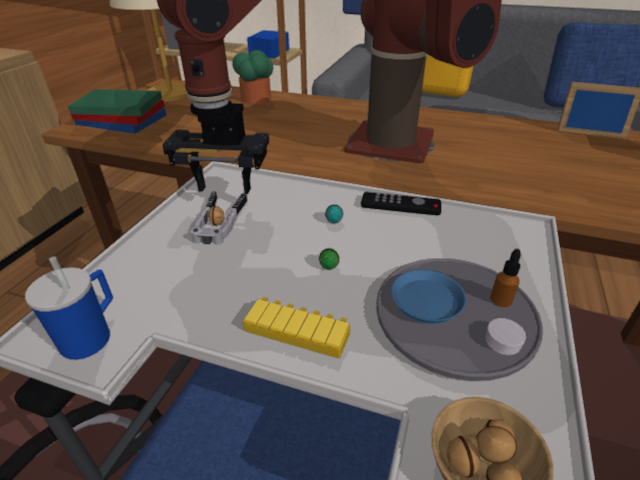

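```bash
python3 - <<'E'
from h import *
c=np.load('pics/w6.npz');f=c['frame'].astype(int);P=cloud(c)
hsv=cv2.cvtColor(c['frame'],cv2.COLOR_RGB2HSV)
m=(hsv[...,1]>100);m[:110]=0;m[210:]=0;m[:,:285]=0;m[:,365:]=0
v,u=np.where(m);print(u.min(),u.max(),v.min(),v.max())
rows=[(np.where(r)[0].min(),np.where(r)[0].max()) for r in m[150:175]];a=np.mean(rows,0);print(a)
for z in(.016,.018,.02): print(np.linalg.norm(ray(c,a[0]-.5,162,z)-ray(c,a[1]+.5,162,z)))
L=ray(c,a[0]-.5,162,.018);Rr=ray(c,a[1]+.5,162,.018);mid=(L+Rr)/2;print(mid)
q=P[130:190,360:410].reshape(-1,3);
H=np.array([.5518,-.2334]);th=np.radians(12.5);ax=np.array([np.cos(th),np.sin(th)]);ay=np.array([-ax[1],ax[0]])
print('nut in nc frame',(mid[:2]-H)@ax,(mid[:2]-H)@ay)
h=P[...,2];k=(c['depth']>0)&(h>.014)&(h<.024)&(np.arange(480)[:,None]<330);q=P[k][:,:2]-H;X=q@ax;Y=q@ay
for x in(-150,-130,-115,-65,-55,-35):
    s=(X*1e3>x)&(X*1e3<x+8);y=Y[s]*1e3
    if s.any(): print(x,y[y<-18].min(),y[y<-18].max(),y[y>18].min(),y[y>18].max())
E
```

```text
292 354 123 199
[293.16 352.12]
0.028629101153956595
0.028318263847733373
0.028007426541510144
[ 0.49386996 -0.24614972  0.018     ]
nut in nc frame -0.059316407778507156 9.085394577054984e-05
-150 -38.51582966297733 -27.519619099557865 26.745921530336673 37.83402777225346
-130 -37.31921168789461 -25.29592702632636 24.67901751023685 35.86005638033979
-115 -35.3860737269291 -23.351144016206575 23.14661631382547 34.94120331324692
-65 -33.6741335212982 -22.417146635597337 22.6261290162057 33.702558976761146
-55 -34.447460183332765 -22.339349131422036 22.681844464836583 34.95918889381024
-35 -34.033483309295235 -23.361631378495048 23.970129760471217 34.76756932013563
```

```bash
python3 -m crank '[0,0,0,0,0,0.008,0, 0,0,0,0,0,0.02,0, 0,0,0,0,0,0.03,0, 0,0,0,0,0,0.036,0, 0,0,0,0,0,0.037,0, 0,0,0,0,0,0.037,0.05, 0,0,0,0,0,0.037,0.1, 0,0,0,0,0,0.037,0.15, 0,0,0,0,0,0.037,0.2, 0,0,0,0,0,0.037,0.22]' 18;
 python3 -m crank '[0,0,0,0,0,0,0.25, 0,0,0,0,0,0,0.27, 0,0,0,0,0,0,0.29, 0,0,0,0,0,0,0.31, 0,0,0,0,0,0,0.33, 0,0,0,0,0,0,0.35, 0,0,0,0,0,0,0.37, 0,0,0,0,0,0,0.39, 0,0,0,0,0,0,0.4, 0,0,0,0,0,0,0.4]'
python3 - <<'E'
from h import *
c=cap('wrist','w7');s=robot.read_state();print(s['eef_pos'],s['contact_force'],s['torque'],s['gripper_width'])
E
```

```text
t: 11.65
eef_pos: [0.43, -0.2605, 0.0241]
eef_rot: [0.782, -0.624, 0.0, 0.0]
contact_force: [-0.8, -0.8, 1.2]
gripper_width: 0.802
t: 12.65
eef_pos: [0.4301, -0.2603, 0.0239]
eef_rot: [0.782, -0.624, 0.0, -0.0]
contact_force: [-0.6, -0.5, 5.5]
gripper_width: 0.603
[ 0.43010615 -0.26034671  0.02394061] [ 0.23475862 -1.0690809   5.05000924] [-0.0647961   0.16183536 -0.03141256] 0.6000722427784237
```

View pics/w7.png

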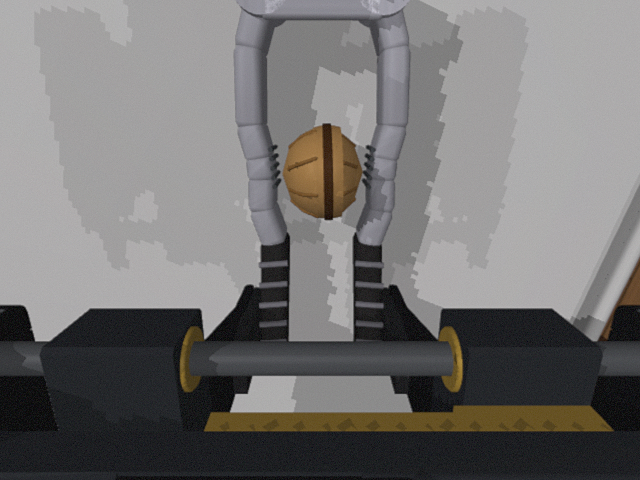

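Closed so far to 52 mm. The ribs at 277 and 366 are near the cheeks at 284 and 361, so I go slowly from here.

```bash
cat > look.py <<'E'
from h import *
import sys
c=cap('wrist',sys.argv[1]);s=robot.read_state();f=s['contact_force'];print(s['t'],f.round(2),s['torque'].round(3),'gw',s['gripper_width'])
cr=c['frame'][100:360,210:430,::-1];cv2.imwrite(f'pics/{sys.argv[1]}c.png',cv2.resize(cr,None,fx=2.3,fy=2.3,interpolation=cv2.INTER_CUBIC))
E
python3 -m crank '[0,0,0,0,0,0,0.407, 0,0,0,0,0,0,0.414, 0,0,0,0,0,0,0.42, 0,0,0,0,0,0,0.426, 0,0,0,0,0,0,0.432, 0,0,0,0,0,0,0.438, 0,0,0,0,0,0,0.444, 0,0,0,0,0,0,0.45, 0,0,0,0,0,0,0.45, 0,0,0,0,0,0,0.45]'; python3 look.py w8
```

```text
t: 13.7
eef_pos: [0.43, -0.2603, 0.0239]
eef_rot: [0.782, -0.624, 0.0, -0.0]
contact_force: [-0.3, 0.5, 5.0]
gripper_width: 0.551
13.75 [-0.91 -0.59  5.25] [-0.043  0.14  -0.012] gw 0.5463560196231616
```

View pics/w8c.png

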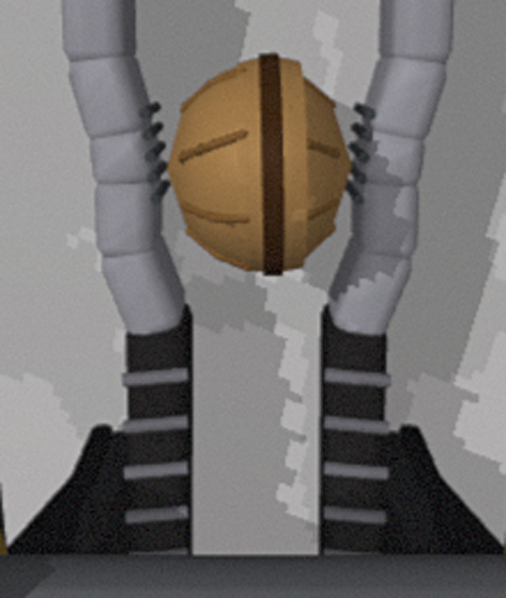

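```bash
python3 -m crank '[0,0,0,0,0,0,0.453, 0,0,0,0,0,0,0.456, 0,0,0,0,0,0,0.459, 0,0,0,0,0,0,0.462, 0,0,0,0,0,0,0.465, 0,0,0,0,0,0,0.467, 0,0,0,0,0,0,0.469, 0,0,0,0,0,0,0.47, 0,0,0,0,0,0,0.47, 0,0,0,0,0,0,0.47]'; python3 look.py w9
```

```text
t: 14.75
eef_pos: [0.43, -0.2603, 0.0239]
eef_rot: [0.782, -0.624, 0.0, 0.0]
contact_force: [-1.2, 0.1, 5.3]
gripper_width: 0.529
14.8 [-0.73  0.84  5.78] [-0.046  0.15  -0.024] gw 0.5295440169978367
```

View pics/w9c.png

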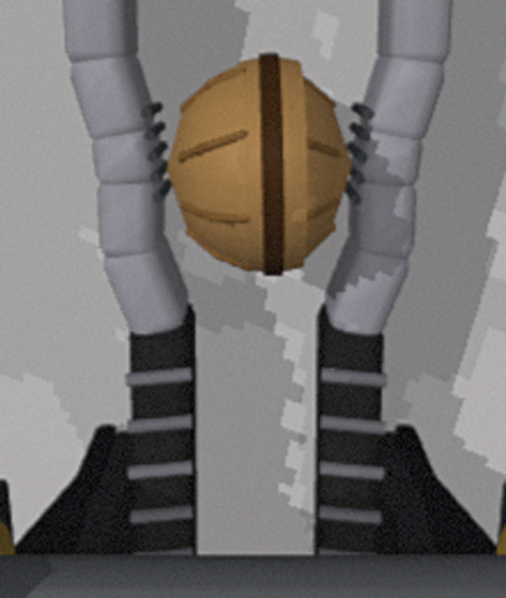

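```bash
python3 -m crank '[0,0,0,0,0,0,0.473, 0,0,0,0,0,0,0.476, 0,0,0,0,0,0,0.479, 0,0,0,0,0,0,0.482, 0,0,0,0,0,0,0.485, 0,0,0,0,0,0,0.488, 0,0,0,0,0,0,0.491, 0,0,0,0,0,0,0.494, 0,0,0,0,0,0,0.495, 0,0,0,0,0,0,0.495]'; python3 look.py w10
```

```text
t: 15.8
eef_pos: [0.43, -0.2602, 0.0238]
eef_rot: [0.782, -0.624, -0.0, -0.0]
contact_force: [0.2, -0.2, 3.7]
gripper_width: 0.508
15.85 [-0.74  1.24  4.64] [ 0.073  0.062 -0.09 ] gw 0.5043100777431593
```

View pics/w10c.png

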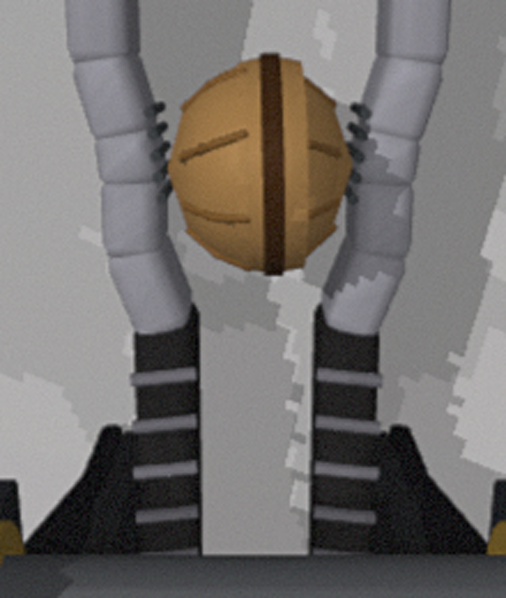

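```bash
python3 -m crank '[0,0,0,0,0,0,0.497, 0,0,0,0,0,0,0.499, 0,0,0,0,0,0,0.501, 0,0,0,0,0,0,0.503, 0,0,0,0,0,0,0.505, 0,0,0,0,0,0,0.507, 0,0,0,0,0,0,0.509, 0,0,0,0,0,0,0.511, 0,0,0,0,0,0,0.512, 0,0,0,0,0,0,0.512]'; python3 look.py w11
```

```text
t: 16.85
eef_pos: [0.43, -0.2602, 0.0238]
eef_rot: [0.782, -0.624, -0.0, -0.0]
contact_force: [-0.3, 0.6, 3.4]
gripper_width: 0.49
16.9 [ 0.04 -0.    3.93] [ 0.091 -0.01  -0.101] gw 0.48623164063932023
```

View pics/w11c.png

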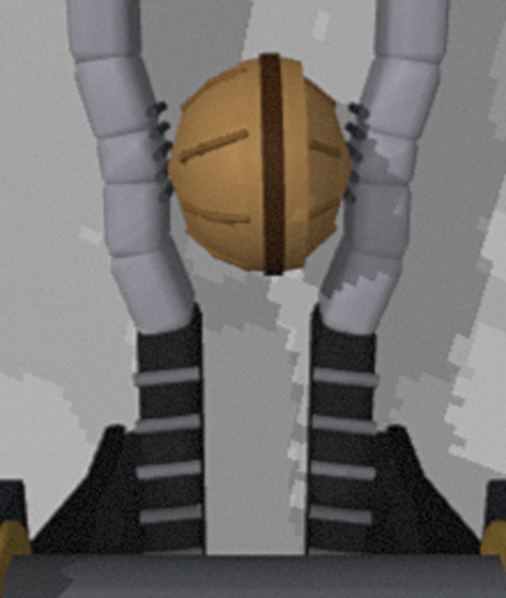

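```bash
python3 -m crank '[0,0,0,0,0,0,0.514, 0,0,0,0,0,0,0.516, 0,0,0,0,0,0,0.518, 0,0,0,0,0,0,0.52, 0,0,0,0,0,0,0.522, 0,0,0,0,0,0,0.524, 0,0,0,0,0,0,0.526, 0,0,0,0,0,0,0.528, 0,0,0,0,0,0,0.53, 0,0,0,0,0,0,0.53]'; python3 look.py w12
```

```text
t: 17.9
eef_pos: [0.43, -0.2603, 0.0238]
eef_rot: [0.782, -0.624, -0.0, -0.0]
contact_force: [-0.6, 0.7, 2.8]
gripper_width: 0.472
17.95 [0.47 0.45 2.57] [ 0.092 -0.008 -0.024] gw 0.46999085896415016
```

View pics/w12c.png

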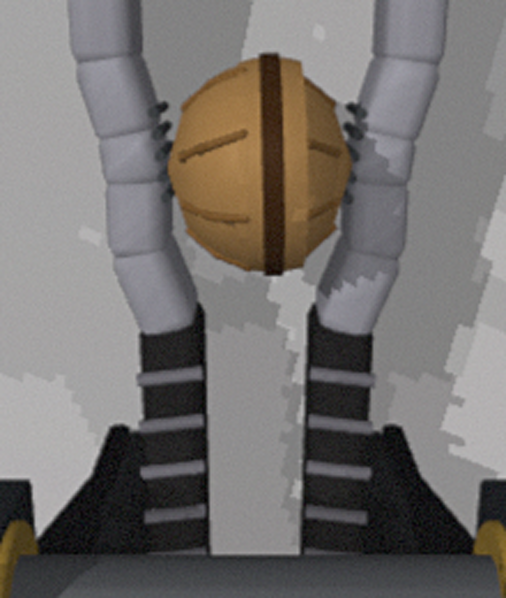

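```bash
cat >> look.py <<'E'
def nut(n):
    f=np.load(f'pics/{n}.npz')['frame'];s=cv2.cvtColor(f,cv2.COLOR_RGB2HSV)[...,1].astype(float)
    o=[]
    for r in range(160,185):
        t=s[r,265:385];k=np.where(t>90)[0];o.append((265+k.min(),265+k.max()))
    return np.mean(o,0).round(2)
for n in sys.argv[1:]: a=nut(n);print(n,a,'nut px width',a[1]-a[0])
E
python3 -m crank '[0,0,0,0,0,0,0.532, 0,0,0,0,0,0,0.534, 0,0,0,0,0,0,0.536, 0,0,0,0,0,0,0.538, 0,0,0,0,0,0,0.54, 0,0,0,0,0,0,0.542, 0,0,0,0,0,0,0.544, 0,0,0,0,0,0,0.546, 0,0,0,0,0,0,0.546, 0,0,0,0,0,0,0.546]'; python3 look.py w13 w9 w11 w12
```

```text
t: 18.95
eef_pos: [0.4299, -0.2603, 0.0238]
eef_rot: [0.782, -0.624, -0.0, 0.0]
contact_force: [0.6, 0.9, 1.1]
gripper_width: 0.454
19.0 [0.51 0.62 1.46] [ 0.04  -0.152  0.011] gw 0.4581383034174586
w13 [284.08 359.88] nut px width 75.80000000000001
w9 [284.52 360.  ] nut px width 75.48000000000002
w11 [284.6 360.4] nut px width 75.79999999999995
w12 [284.28 360.32] nut px width 76.04000000000002
```

```bash
python3 -m crank '[0,0,0,0,0,0,0.548, 0,0,0,0,0,0,0.55, 0,0,0,0,0,0,0.552, 0,0,0,0,0,0,0.554, 0,0,0,0,0,0,0.556, 0,0,0,0,0,0,0.558, 0,0,0,0,0,0,0.56, 0,0,0,0,0,0,0.562, 0,0,0,0,0,0,0.562, 0,0,0,0,0,0,0.562]'; python3 look.py w14
```

```text
t: 20.0
eef_pos: [0.4299, -0.2602, 0.0238]
eef_rot: [0.782, -0.624, -0.0, -0.0]
contact_force: [-0.2, 0.4, 0.4]
gripper_width: 0.438
20.05 [0.81 0.07 1.07] [ 0.059 -0.097  0.054] gw 0.4389139340893834
w14 [283.64 359.36] nut px width 75.72000000000003
```

View pics/w14c.png

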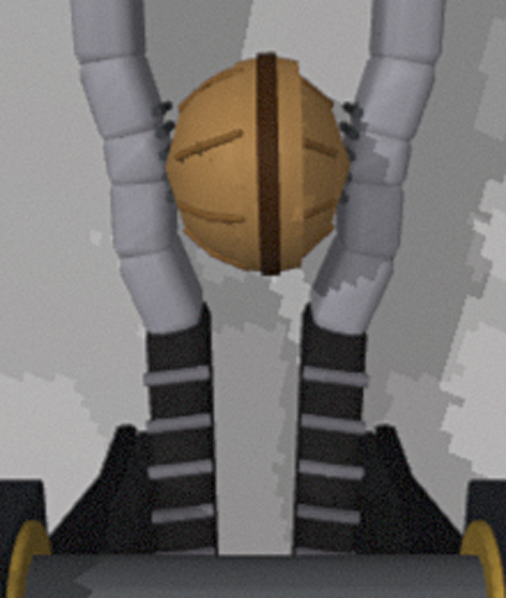

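The nut has started to shift (its left edge went from 284.5 to 283.6), so one jaw is touching. Finer steps now.

```bash
python3 -m crank '[0,0,0,0,0,0,0.563, 0,0,0,0,0,0,0.564, 0,0,0,0,0,0,0.565, 0,0,0,0,0,0,0.566, 0,0,0,0,0,0,0.567, 0,0,0,0,0,0,0.568, 0,0,0,0,0,0,0.569, 0,0,0,0,0,0,0.57, 0,0,0,0,0,0,0.571, 0,0,0,0,0,0,0.572]'; python3 look.py w15
```

```text
t: 21.05
eef_pos: [0.43, -0.2603, 0.0238]
eef_rot: [0.782, -0.624, -0.0, 0.0]
contact_force: [0.7, 0.3, -0.3]
gripper_width: 0.434
21.1 [ 0.7   0.42 -0.19] [ 0.004 -0.076  0.013] gw 0.4275189880221619
w15 [283.56 359.32] nut px width 75.75999999999999
```

```bash
python3 -m crank '[0,0,0,0,0,0,0.573, 0,0,0,0,0,0,0.574, 0,0,0,0,0,0,0.575, 0,0,0,0,0,0,0.576, 0,0,0,0,0,0,0.577, 0,0,0,0,0,0,0.578, 0,0,0,0,0,0,0.579, 0,0,0,0,0,0,0.58, 0,0,0,0,0,0,0.58, 0,0,0,0,0,0,0.58]'; python3 look.py w16
```

```text
t: 22.1
eef_pos: [0.43, -0.2603, 0.0238]
eef_rot: [0.782, -0.624, -0.0, 0.0]
contact_force: [0.1, 0.3, -0.1]
gripper_width: 0.422
22.15 [ 0.83  0.15 -0.79] [-0.022 -0.106  0.027] gw 0.41831889030488834
w16 [283.64 359.16] nut px width 75.52000000000004
```

```bash
python3 -m crank '[0,0,0,0,0,0,0.581, 0,0,0,0,0,0,0.582, 0,0,0,0,0,0,0.583, 0,0,0,0,0,0,0.584, 0,0,0,0,0,0,0.585, 0,0,0,0,0,0,0.586, 0,0,0,0,0,0,0.587, 0,0,0,0,0,0,0.588, 0,0,0,0,0,0,0.588, 0,0,0,0,0,0,0.588]'; python3 look.py w17
```

```text
t: 23.15
eef_pos: [0.4299, -0.2603, 0.0238]
eef_rot: [0.782, -0.624, -0.0, 0.0]
contact_force: [-0.5, -0.1, -1.0]
gripper_width: 0.419
23.2 [-0.03 -0.72 -0.15] [-0.01  -0.004  0.034] gw 0.40935544410306746
w17 [283.72 359.08] nut px width 75.35999999999996
```

View pics/w17c.png

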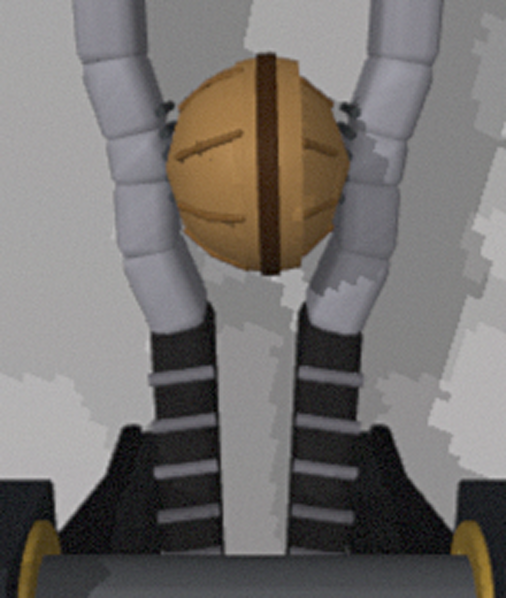

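```bash
python3 -m crank '[0,0,0,0,0,0,0.589, 0,0,0,0,0,0,0.59, 0,0,0,0,0,0,0.591, 0,0,0,0,0,0,0.592, 0,0,0,0,0,0,0.593, 0,0,0,0,0,0,0.594, 0,0,0,0,0,0,0.595, 0,0,0,0,0,0,0.596, 0,0,0,0,0,0,0.596, 0,0,0,0,0,0,0.596]'; python3 look.py w18; python3 -m crank '[0,0,0,0,0,0,0.597, 0,0,0,0,0,0,0.598, 0,0,0,0,0,0,0.599, 0,0,0,0,0,0,0.6, 0,0,0,0,0,0,0.601, 0,0,0,0,0,0,0.602, 0,0,0,0,0,0,0.602, 0,0,0,0,0,0,0.602, 0,0,0,0,0,0,0.602, 0,0,0,0,0,0,0.602]'; python3 look.py w19
```

```text
t: 24.2
eef_pos: [0.4299, -0.2603, 0.0238]
eef_rot: [0.782, -0.624, -0.0, 0.0]
contact_force: [0.5, -0.1, -0.7]
gripper_width: 0.409
24.25 [ 0.44 -1.55 -0.19] [-0.116  0.065  0.003] gw 0.40967870248572635
w18 [283.84 359.16] nut px width 75.32000000000005
t: 25.25
eef_pos: [0.43, -0.2603, 0.0238]
eef_rot: [0.782, -0.624, -0.0, -0.0]
contact_force: [-0.3, -0.0, 0.2]
gripper_width: 0.402
25.3 [ 0.1  -0.05 -0.41] [-0.019 -0.046  0.019] gw 0.3994107225651114
w19 [283.84 359.12] nut px width 75.28000000000003
```

```bash
cat > grip.py <<'E'
from h import *
import sys
# finger/handle gap by subpixel edge of dark at rows 300-330 (inner gap of grips)
def g(n):
    f=np.load(f'pics/{n}.npz')['frame'].astype(float).mean(2);o=[]
    for r0,r1 in((252,258),(296,302),(316,322),(330,336)):
        t=f[r0:r1].mean(0);c=322;th=80
        i=c
        while t[i]>th:i-=1
        L=i+(th-t[i])/(t[i+1]-t[i])
        j=c
        while t[j]>th:j+=1
        Rr=j-(th-t[j])/(t[j-1]-t[j]);o+= [Rr-L]
    return np.round(o,2)
for n in sys.argv[1:]: print(n,g(n))
E
python3 grip.py w8 w9 w10 w11 w12 w13 w14 w15 w16 w17 w18 w19
```

```text
w8 [55.66 55.46 55.31 55.02]
w9 [52.92 52.28 51.6  51.11]
w10 [49.32 47.85 47.08 46.58]
w11 [46.76 44.87 43.99 42.99]
w12 [43.97 41.27 40.3  39.44]
w13 [41.18 38.15 36.78 35.94]
w14 [38.61 34.9  33.53 32.4 ]
w15 [36.77 33.14 31.63 30.48]
w16 [35.45 31.82 30.09 28.93]
w17 [34.5  30.42 28.54 27.41]
w18 [33.09 28.97 27.15 25.88]
w19 [32.5  28.16 26.13 24.75]
```

View pics/w19c.png

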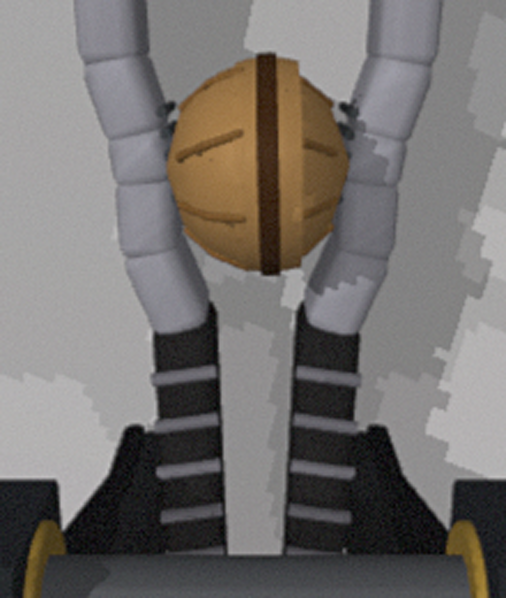

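```bash
python3 -m crank '[0,0,0,0,0,0,0.603, 0,0,0,0,0,0,0.604, 0,0,0,0,0,0,0.605, 0,0,0,0,0,0,0.606, 0,0,0,0,0,0,0.607, 0,0,0,0,0,0,0.608, 0,0,0,0,0,0,0.609, 0,0,0,0,0,0,0.61, 0,0,0,0,0,0,0.61, 0,0,0,0,0,0,0.61]'; python3 look.py w20; python3 grip.py w20
```

```text
t: 26.3
eef_pos: [0.43, -0.2603, 0.0239]
eef_rot: [0.782, -0.624, 0.0, 0.0]
contact_force: [0.1, -1.1, 0.6]
gripper_width: 0.392
26.35 [-0.07 -0.36  0.56] [ 0.005 -0.014 -0.047] gw 0.39167342580200726
w20 [284.08 359.04] nut px width 74.96000000000004
w20 [31.15 26.67 24.56 23.29]
```

```bash
python3 -m crank '[0,0,0,0,0,0,0.611, 0,0,0,0,0,0,0.612, 0,0,0,0,0,0,0.613, 0,0,0,0,0,0,0.614, 0,0,0,0,0,0,0.615, 0,0,0,0,0,0,0.616, 0,0,0,0,0,0,0.616, 0,0,0,0,0,0,0.616, 0,0,0,0,0,0,0.616, 0,0,0,0,0,0,0.616]'; python3 look.py w21; python3 grip.py w21
```

```text
t: 27.35
eef_pos: [0.43, -0.2603, 0.0239]
eef_rot: [0.782, -0.624, 0.0, 0.0]
contact_force: [-0.9, -0.4, 1.5]
gripper_width: 0.387
27.4 [ 0.52 -0.97  1.17] [-0.134  0.021 -0.033] gw 0.38207740935789514
w21 [284.6 359. ] nut px width 74.39999999999998
w21 [30.28 25.6  23.56 21.92]
```

View pics/w21c.png

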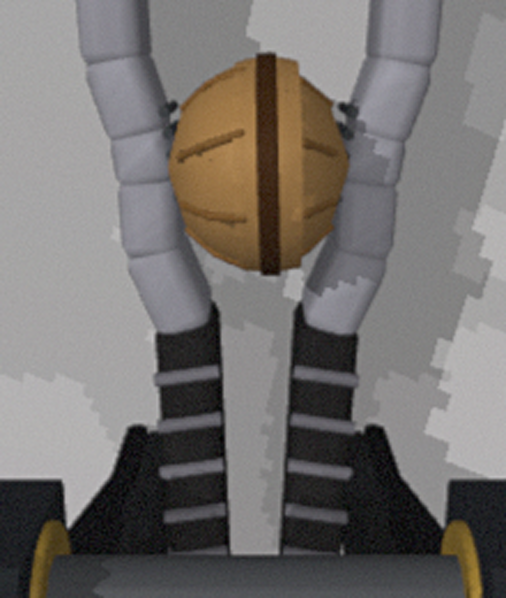

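```bash
python3 -m crank '[0,0,0,0,0,0,0.617, 0,0,0,0,0,0,0.618, 0,0,0,0,0,0,0.619, 0,0,0,0,0,0,0.62, 0,0,0,0,0,0,0.621, 0,0,0,0,0,0,0.622, 0,0,0,0,0,0,0.622, 0,0,0,0,0,0,0.622, 0,0,0,0,0,0,0.622, 0,0,0,0,0,0,0.622]'; python3 look.py w22; python3 grip.py w22
```

```text
t: 28.4
eef_pos: [0.43, -0.2603, 0.0238]
eef_rot: [0.782, -0.624, -0.0, -0.0]
contact_force: [-1.8, -1.1, 0.2]
gripper_width: 0.385
28.45 [-0.38 -0.54  1.1 ] [-0.173 -0.055 -0.104] gw 0.376323208601608
w22 [287.16 357.28] nut px width 70.11999999999995
w22 [28.75 23.9  21.64 19.87]
```

```bash
python3 -m crank '[0,0,0,0,0,0,0.623, 0,0,0,0,0,0,0.624, 0,0,0,0,0,0,0.625, 0,0,0,0,0,0,0.626, 0,0,0,0,0,0,0.627, 0,0,0,0,0,0,0.628, 0,0,0,0,0,0,0.628, 0,0,0,0,0,0,0.628, 0,0,0,0,0,0,0.628, 0,0,0,0,0,0,0.628]'; python3 look.py w23; python3 grip.py w23
```

```text
t: 29.45
eef_pos: [0.43, -0.2602, 0.0238]
eef_rot: [0.782, -0.624, -0.0, -0.0]
contact_force: [0.7, 0.8, 0.6]
gripper_width: 0.374
29.5 [ 0.02 -0.81  1.  ] [-0.    -0.029 -0.01 ] gw 0.3758245703035335
w23 [287.72 356.92] nut px width 69.19999999999999
w23 [27.57 22.48 19.96 18.46]
```

View pics/w23c.png

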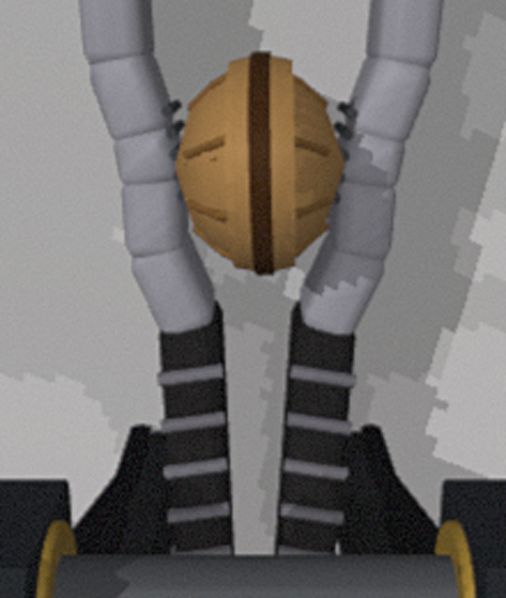

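View pics/w22c.png

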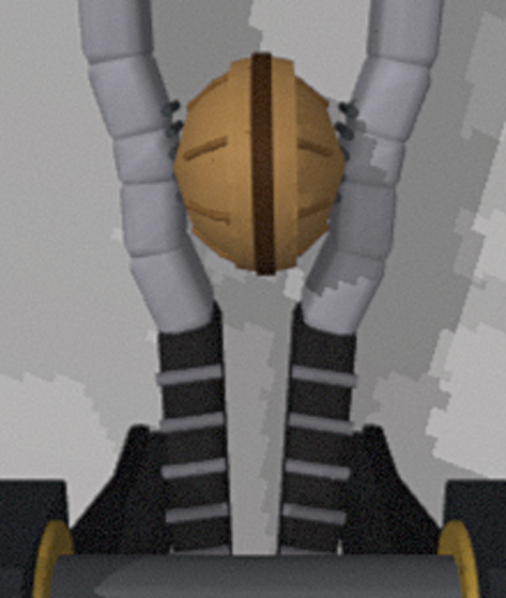

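The shell gave during step w22. The nut went from 75.8 to 70.1, then 69.2 px, about 2.4 mm, and the handles jumped in. I stop here and let the handles spring open slowly.

```bash
python3 -m crank '[0,0,0,0,0,0,0.61, 0,0,0,0,0,0,0.58, 0,0,0,0,0,0,0.54, 0,0,0,0,0,0,0.49, 0,0,0,0,0,0,0.43, 0,0,0,0,0,0,0.37, 0,0,0,0,0,0,0.31, 0,0,0,0,0,0,0.25, 0,0,0,0,0,0,0.19, 0,0,0,0,0,0,0.12]'; python3 look.py w24 w8;python3 -m crank '[0,0,0,0,0,0,0.06, 0,0,0,0,0,0,0, 0,0,0,0,0,0,0, 0,0,0,0,0,-0.005,0, 0,0,0,0,0,-0.015,0, 0,0,0,0,0,-0.025,0, 0,0,0,0,0,-0.033,0, 0,0,0,0,0,-0.036,0, 0,0,0,0,0,-0.037,0, 0,0,0,0,0,-0.037,0]'; python3 look.py w25 >/dev/null
```

```text
t: 30.5
eef_pos: [0.43, -0.2603, 0.0238]
eef_rot: [0.782, -0.624, 0.0, -0.0]
contact_force: [1.3, -0.1, -0.3]
gripper_width: 0.829
30.55 [0.79 0.69 0.48] [ 0.032 -0.101 -0.007] gw 0.8449426801360735
w24 [288.56 357.96] nut px width 69.39999999999998
w8 [284.64 360.  ] nut px width 75.36000000000001
t: 31.55
eef_pos: [0.43, -0.2603, 0.0609]
eef_rot: [0.782, -0.624, 0.0, 0.0]
contact_force: [-0.8, 0.5, -0.2]
gripper_width: 1.001
```

View pics/w24c.png

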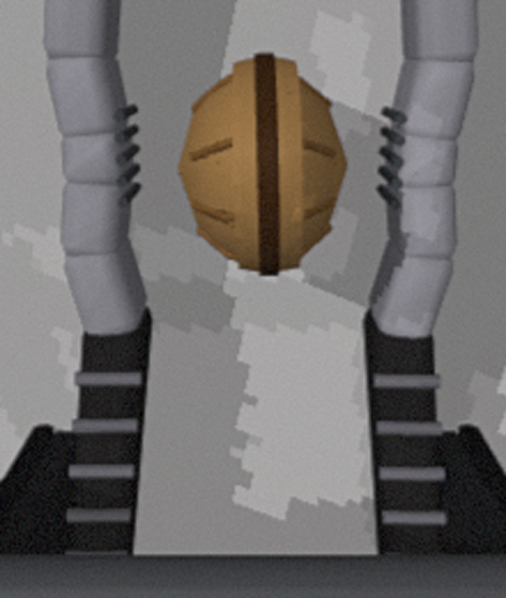

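View pics/w25.png

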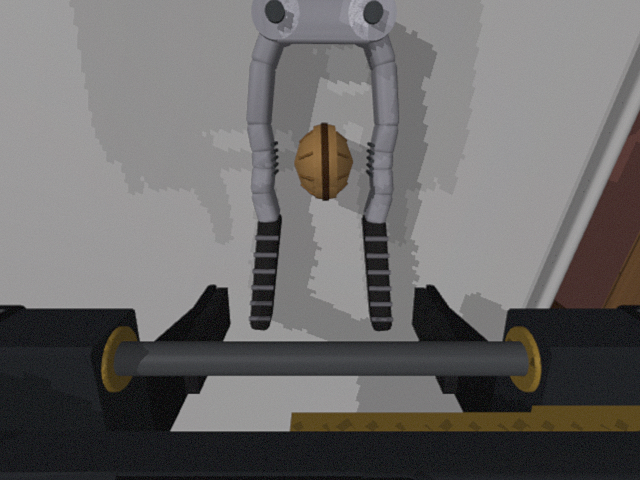

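The handles have sprung open and the nut stands narrower at (324,162). Measuring it against w6, taken from the same pose.

```bash
python3 - <<'E'
from h import *
for n in('w6','w25'):
    c=np.load(f'pics/{n}.npz');hsv=cv2.cvtColor(c['frame'],cv2.COLOR_RGB2HSV)
    m=(hsv[...,1]>100);m[:110]=0;m[210:]=0;m[:,:285]=0;m[:,365:]=0
    a=np.mean([(np.where(r)[0].min(),np.where(r)[0].max()) for r in m[150:175]],0)
    v,u=np.where(m)
    L=ray(c,a[0]-.5,162,.018);Q=ray(c,a[1]+.5,162,.018);print(n,a,np.linalg.norm(L-Q),(L+Q)/2,v.min(),v.max())
    g=c['frame'].astype(int).sum(2);d=m&(g<130);vv,uu=np.where(d);p=np.polyfit(vv,uu,1);print('seam px',p)
    P=cloud(c);s=P[d];s=s[np.abs(s[:,2]-.03)<.02];print(s.mean(0));vt=np.linalg.svd(s[:,:2]-s[:,:2].mean(0),full_matrices=False)[2];print(np.degrees(np.arctan2(vt[0,1],vt[0,0])))
s=robot.read_state();M=R.from_quat(s['eef_rot']).as_matrix();print(M.T@(np.array([.4935,-.2464,.06])-s['eef_pos']),s['eef_pos'])
E
```

```text
w6 [293.16 352.12] 0.028318263847733373 [ 0.49386996 -0.24614972  0.018     ] 123 199
seam px [2.14483531e-02 3.23854056e+02]
[ 0.49600891 -0.2476458   0.03486927]
-165.73060000912747
w25 [296.44 349.8 ] 0.02575272836336728 [ 0.49410368 -0.24660193  0.018     ] 124 199
seam px [2.26455944e-02 3.21356061e+02]
[ 0.49612889 -0.2468622   0.03480432]
-165.72249105126545
[ 0.0007438 -0.0651505  0.0006512] [ 0.42980951 -0.26013478  0.06066476]
```

```bash
python3 -m crank '[0,0,0,0,0,-0.012,0.05, 0,0,-0.05,0,0,-0.03,0.1, 0,0,-0.16,0,-0.006,-0.045,0.2, 0,0,-0.3,0,-0.014,-0.05,0.3, 0,0,-0.44,0,-0.023,-0.05,0.4, 0,0,-0.58,0,-0.032,-0.05,0.48, 0,0,-0.72,0,-0.041,-0.05,0.48, 0,0,-0.86,0,-0.05,-0.05,0.48, 0,0,-1,0,-0.058,-0.05,0.48, 0,0,-1.12,0.0007,-0.065,-0.05,0.48]' 8
python3 - <<'E'
from h import *
s=robot.read_state();M=R.from_quat(s['eef_rot']).as_matrix();print(np.degrees(np.arctan2(M[1,0],M[0,0])));print(M.T@(np.array([.4938,-.2465,.0861])-s['eef_pos']),s['eef_pos'])
E
```

```text
t: 32.6
eef_pos: [0.4939, -0.2464, 0.1114]
eef_rot: [0.994, -0.11, -0.0, -0.0]
contact_force: [-0.3, -0.3, -1.0]
gripper_width: 0.525
-12.681235937300762
[-7.27966419e-05  1.24389380e-04  2.52541468e-02] [ 0.49389973 -0.24639633  0.11135415]
```

```bash
python3 -m crank '[0,0,-0.1,0,0,0,0.48, 0,0,-0.23,0,0,0,0.48, 0,0,-0.36,0,0,0,0.48, 0,0,-0.44,0,0,0,0.48, 0,0,-0.457,0,0,0.004,0.48, 0,0,-0.457,0,0,0.012,0.48, 0,0,-0.457,0,0,0.02,0.48, 0,0,-0.457,0,0,0.024,0.48, 0,0,-0.457,0,0,0.025,0.48, 0,0,-0.457,0,0,0.025,0.48]'
python3 - <<'E'
from h import *
c=cap('wrist','w26');s=robot.read_state();M=R.from_quat(s['eef_rot']).as_matrix();print(np.degrees(np.arctan2(M[1,0],M[0,0])),s['eef_pos'],s['gripper_width'])
E
```

```text
t: 33.6
eef_pos: [0.4933, -0.2464, 0.0854]
eef_rot: [0.993, 0.115, -0.0, -0.0]
contact_force: [0.9, -0.3, -0.2]
gripper_width: 0.523
13.161409804862576 [ 0.49353954 -0.2465517   0.08577511] 0.5203529069853037
```

View pics/w26.png

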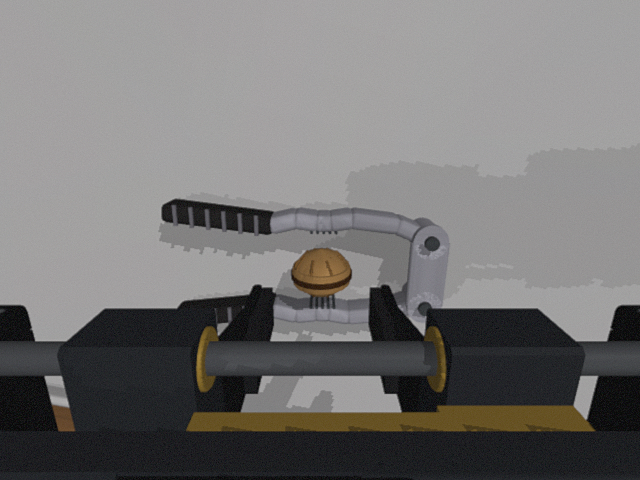

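The nut at (321,272) is centred between the fingertips (272 and 370). Descend and grip.

```bash
python3 -m crank '[0,0,0,0,0,0.008,0.48, 0,0,0,0,0,0.022,0.48, 0,0,0,0,0,0.037,0.48, 0,0,0,0,0,0.049,0.48, 0,0,0,0,0,0.056,0.48, 0,0,0,0,0,0.059,0.48, 0,0,0,0,0,0.0597,0.48, 0,0,0,0,0,0.0597,0.52, 0,0,0,0,0,0.0597,0.56, 0,0,0,0,0,0.0597,0.6]' 8; python3 -m crank '[0,0,0,0,0,0,0.64, 0,0,0,0,0,0,0.68, 0,0,0,0,0,0,0.72, 0,0,0,0,0,0,0.75, 0,0,0,0,0,-0.002,0.75, 0,0,0,0,0,-0.006,0.75, 0,0,0,0,0,-0.015,0.75, 0,0,0,0,0,-0.03,0.75, 0,0,0,0,0,-0.05,0.75, 0,0,0,0,0,-0.06,0.75]'
python3 - <<'E'
from h import *
c=cap('wrist','w27');s=robot.read_state();M=R.from_quat(s['eef_rot']).as_matrix();print(np.degrees(np.arctan2(M[1,0],M[0,0])),s['eef_pos'],s['gripper_width'],s['contact_force'])
print(M.T@(np.array([.6012,.1812,.087])-s['eef_pos']))
E
```

```text
t: 34.65
eef_pos: [0.494, -0.2468, 0.0268]
eef_rot: [0.993, 0.115, 0.0, 0.0]
contact_force: [-0.1, 0.2, -0.4]
gripper_width: 0.428
t: 35.65
eef_pos: [0.4948, -0.2473, 0.0891]
eef_rot: [0.993, 0.115, 0.001, 0.001]
contact_force: [0.4, -0.1, -0.6]
gripper_width: 0.38
13.184548175032512 [ 0.49544251 -0.24780717  0.09025082] 0.38140890204420774 [ 2.42530286 -0.42923762  0.76879571]
[ 0.20080755 -0.39358998  0.00237117]
```

View pics/w27.png

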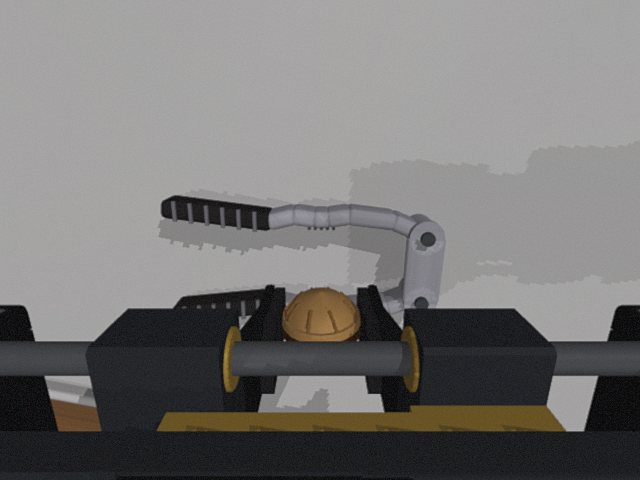

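```bash
python3 -m crank '[0,0,0,0.002,-0.004,-0.006,0.75, 0,0,0,0.008,-0.016,-0.014,0.75, 0,0,0,0.019,-0.037,-0.022,0.75, 0,0,0,0.033,-0.065,-0.028,0.75, 0,0,0,0.049,-0.096,-0.03,0.75, 0,0,0,0.066,-0.13,-0.03,0.75, 0,0,0,0.084,-0.165,-0.03,0.75, 0,0,0,0.102,-0.2,-0.03,0.75, 0,0,0,0.12,-0.235,-0.03,0.75, 0,0,0,0.136,-0.267,-0.03,0.75]'; python3 -m crank '[0,0,0,0.014,-0.028,0,0.75, 0,0,0,0.027,-0.053,0,0.75, 0,0,0,0.038,-0.075,0,0.75, 0,0,0,0.047,-0.093,0,0.75, 0,0,0,0.055,-0.108,0,0.75, 0,0,0,0.06,-0.118,0,0.75, 0,0,0,0.0635,-0.1245,0,0.75, 0,0,0,0.0648,-0.1266,0,0.75, 0,0,0,0.0648,-0.1266,0,0.75, 0,0,0,0.0648,-0.1266,0,0.75]'
python3 - <<'E'
from h import *
c=cap('wrist','w28');d=cap('scene','s28');s=robot.read_state();M=R.from_quat(s['eef_rot']).as_matrix();print(np.degrees(np.arctan2(M[1,0],M[0,0])),s['eef_pos'],s['gripper_width'],s['contact_force'])
P=cloud(d);h=P[...,2];hsv=cv2.cvtColor(d['frame'],cv2.COLOR_RGB2HSV);b=hsv[...,0];m=(d['depth']>0)&(b>95)&(b<115)&(hsv[...,1]>120)&(P[...,1]>.05)&(P[...,0]>.5)&(P[...,0]<.75)&(h>.025)
q=P[m];print(q.min(0),q.max(0),cv2.minEnclosingCircle((q[:,:2]*1000).astype(np.float32)))
print(M.T@(np.array([.6012,.1812,.0493])-s['eef_pos']))
E
```

```text
t: 36.7
eef_pos: [0.5645, 0.0474, 0.1158]
eef_rot: [0.993, 0.115, -0.001, -0.0]
contact_force: [0.8, -1.0, -0.3]
gripper_width: 0.384
t: 37.7
eef_pos: [0.5992, 0.1818, 0.1161]
eef_rot: [0.993, 0.114, -0.0, 0.0]
contact_force: [-0.4, 0.3, -0.6]
gripper_width: 0.384
13.12813237453812 [0.59927321 0.18176959 0.11613717] 0.3865383339143633 [ 0.04986473  0.60615696 -0.16619448]
[0.5478024  0.12692464 0.02500133] [0.65604219 0.23416011 0.03970866] ((601.95068359375, 180.7142333984375), 55.31388473510742)
[0.00175628 0.0009838  0.06683705]
```

View pics/w28.png

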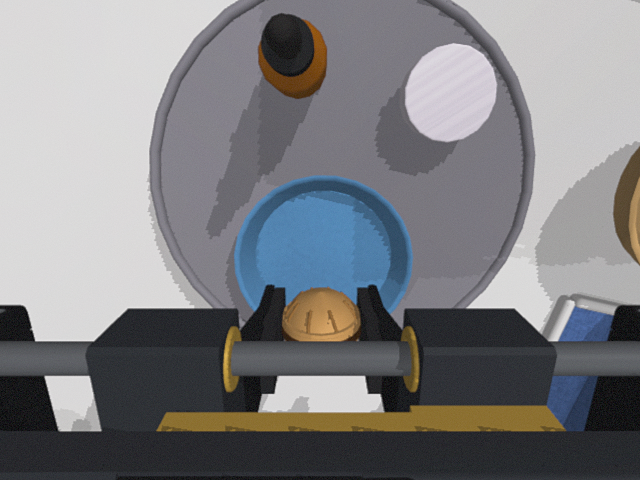

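View pics/s28.png

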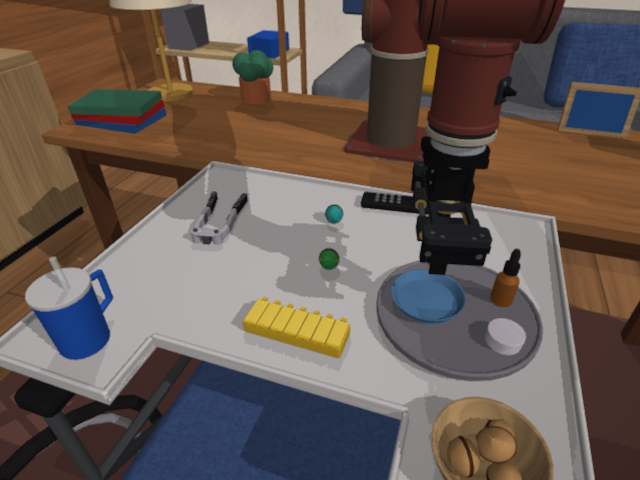

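Centred over the dish and clear of the bottle. Lower gently and release with a small opening.

```bash
python3 -m crank '[0,0,0,0.0015,0,0.006,0.75, 0,0,0,0.0015,0,0.016,0.75, 0,0,0,0.0015,0,0.028,0.75, 0,0,0,0.0015,0,0.04,0.75, 0,0,0,0.0015,0,0.05,0.75, 0,0,0,0.0015,0,0.057,0.75, 0,0,0,0.0015,0,0.0615,0.75, 0,0,0,0.0015,0,0.064,0.75, 0,0,0,0.0015,0,0.065,0.75, 0,0,0,0.0015,0,0.065,0.75]'; python3 -m crank '[0,0,0,0,0,0.0005,0.75, 0,0,0,0,0,0.001,0.75, 0,0,0,0,0,0.0013,0.75, 0,0,0,0,0,0.0013,0.75, 0,0,0,0,0,0.0013,0.75, 0,0,0,0,0,0.0013,0.75, 0,0,0,0,0,0.0013,0.75, 0,0,0,0,0,0.0013,0.75, 0,0,0,0,0,0.0013,0.75, 0,0,0,0,0,0.0013,0.75]'; python3 look.py w29
```

```text
t: 38.8
eef_pos: [0.601, 0.1829, 0.0514]
eef_rot: [0.993, 0.115, 0.0, -0.0]
contact_force: [0.7, 0.4, -0.1]
gripper_width: 0.383
t: 39.8
eef_pos: [0.6007, 0.1828, 0.0498]
eef_rot: [0.993, 0.115, -0.0, -0.0]
contact_force: [-0.9, 0.4, 0.2]
gripper_width: 0.383
39.85 [0.31 0.35 0.16] [-0.005 -0.126  0.045] gw 0.3840909418287556Traceback (most recent call last):
  File "look.py", line 11, in <module>
    for n in sys.argv[1:]: a=nut(n);print(n,a,'nut px width',a[1]-a[0])
                             ~~~^^^
  File "look.py", line 9, in nut
    t=s[r,265:385];k=np.where(t>90)[0];o.append((265+k.min(),265+k.max()))
                                                     ~~~~~^^
    return umr_minimum(a, axis, None, out, keepdims, initial, where)
ValueError: zero-size array to reduction operation minimum which has no identity
```

```bash
python3 -m crank '[0,0,0,0,0,0.0002,0.75, 0,0,0,0,0,0.0004,0.75, 0,0,0,0,0,0.0006,0.75, 0,0,0,0,0,0.0008,0.75, 0,0,0,0,0,0.001,0.75, 0,0,0,0,0,0.001,0.75, 0,0,0,0,0,0.001,0.75, 0,0,0,0,0,0.001,0.75, 0,0,0,0,0,0.001,0.75, 0,0,0,0,0,0.001,0.75]'
```

```text
t: 40.85
eef_pos: [0.6009, 0.1828, 0.0495]
eef_rot: [0.993, 0.115, 0.0, 0.0]
contact_force: [-2.9, -0.3, 5.7]
gripper_width: 0.386
```

Contact of about 6 N. Release and rise.

```bash
python3 -m crank '[0,0,0,0,0,-0.0003,0.62, 0,0,0,0,0,-0.0003,0.59, 0,0,0,0,0,-0.0003,0.56, 0,0,0,0,0,-0.0003,0.53, 0,0,0,0,0,-0.0003,0.51, 0,0,0,0,0,-0.0003,0.51, 0,0,0,0,0,-0.004,0.51, 0,0,0,0,0,-0.014,0.51, 0,0,0,0,0,-0.03,0.51, 0,0,0,0,0,-0.05,0.51]'; python3 -m crank '[0,0,0,0,0,-0.02,0.5, 0,0,0,0,0,-0.045,0.5, 0,0,0,0,0,-0.07,0.5, 0,0,0,0,0,-0.09,0.4, 0,0,0,0,0,-0.1,0.3, 0,0,0,0,0,-0.1,0.2, 0,0,0,0,0,-0.1,0.2, 0,0,0,0,0,-0.1,0.2, 0,0,0,0,0,-0.1,0.2, 0,0,0,0,0,-0.1,0.2]'
python3 - <<'E'
from h import *
cap('wrist','w30');cap('scene','s30');cap('top','t30');s=robot.read_state();print(s['t'],s['eef_pos'],s['contact_force'])
E
```

```text
t: 41.85
eef_pos: [0.6006, 0.1828, 0.1]
eef_rot: [0.993, 0.115, -0.0, 0.0]
contact_force: [0.8, -0.4, -0.4]
gripper_width: 0.489
t: 42.85
eef_pos: [0.6002, 0.1827, 0.1977]
eef_rot: [0.993, 0.115, -0.001, 0.0]
contact_force: [0.2, -0.6, -0.1]
gripper_width: 0.798
43.0 [0.60061032 0.18279436 0.19838917] [ 0.41087855 -0.11467661 -0.15876272]
```

View pics/w30.png

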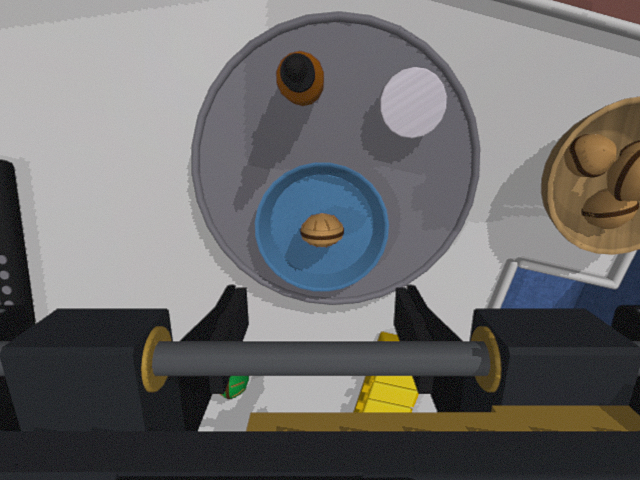

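View pics/s30.png

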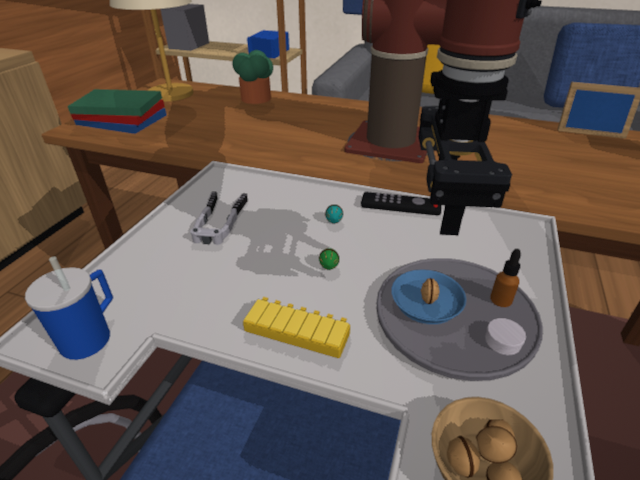

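```bash
python3 - <<'E'
from h import *
H=np.array([.5518,-.2334])
for n in('s30','t30','w30'):
    c=np.load(f'pics/{n}.npz');P=cloud(c);h=P[...,2];ok=c['depth']>0
    hsv=cv2.cvtColor(c['frame'],cv2.COLOR_RGB2HSV);b=hsv[...,0]
    m=ok&(np.hypot(P[...,0]-.601,P[...,1]-.181)<.045)&(h>.04)&(h<.08)&(b<25)&(hsv[...,1]>90);q=P[m]
    if len(q): print(n,'nut',len(q),q.min(0),q.max(0))
    m=ok&(P[...,0]>.36)&(P[...,0]<.6)&(P[...,1]<-.14)&(P[...,1]>-.34)&(h>.012)&(h<.04)
    q=P[m]
    if len(q)>300: print('nc',cv2.minAreaRect((q[:,:2]*1000).astype(np.float32)),q[:,2].max())
    m=ok&(b>95)&(b<115)&(hsv[...,1]>120)&(P[...,1]>.05)&(P[...,0]>.5)&(P[...,0]<.75)&(h>.03)&(h<.045);q=P[m]
    if len(q): print('dish',cv2.minEnclosingCircle((q[:,:2]*1000).astype(np.float32)))
E
```

```text
s30 nut 283 [0.59636814 0.17015372 0.04005697] [0.61834877 0.19503294 0.06466877]
nc ((485.1239013671875, -247.34320068359375), (162.04708862304688, 76.76618957519531), 11.786572456359863) 0.029876472564321355
dish ((601.4882202148438, 180.80859375), 55.34403610229492)
t30 nut 36 [0.59154812 0.1686768  0.0410971 ] [0.61026046 0.17426681 0.05381194]
nc ((483.9593811035156, -247.9850311279297), (162.0540313720703, 76.87818908691406), 12.57750129699707) 0.029257767065422158
dish ((601.5748291015625, 177.44259643554688), 54.60113525390625)
w30 nut 1072 [0.58458104 0.17052981 0.04014681] [0.6177381  0.19653221 0.06257351]
dish ((601.4510498046875, 181.0198516845703), 55.10576629638672)
```

The walnut stands near the dish centre (322,229). The nutcracker lies flat and open, with the same 77 mm overall width as at the start. Nothing else has moved, so I hand in.

```bash
python3 -c "
from cell import robot
print(robot.hand_in())"
```

```text
the job is handed in; nothing more can be done
None
```

The cracked walnut is standing upright in the blue dish and the job is handed in, at about 43 s of the 72 allowed. No verdict was reported.

- **Placing:** I gripped the walnut across its seam and stood it in the jaws with its cheeks facing the arms. It measured within about 1 mm of the jaw point. I then let go and moved to the grips.
- **Cracking:** I closed the handles in small position steps. The first sign of the give was in the images: the nut narrowed suddenly and the handles jumped in. The gripper readings showed no clear resistance beforehand. I had already queued one more small step (about 0.5 mm of handle closing) before seeing this, and stopped after it.
- **Crush margin:** Images from the same pose before and after show the cheeks pressed in by about 2.4 to 2.6 mm. That is inside the 2.0 to 2.7 mm range, but with only about 0.1 mm to spare on the higher figure. The image measurement is good to perhaps 0.3 mm, so I can't rule out that it was crushed.
- **Last checks:**
  - The walnut is upright and within a few mm of the dish's axis.
  - The nutcracker is flat and sprung open: 76.8 mm over the handles, against 77.1 mm at the start.
  - The dish measured within about 1 mm of where it was; one top-view reading was about 3 mm off, where the arm partly hid it.
  - The pill organizer, pill tin and dropper bottle look unmoved in the images, though I did not re-measure them.
  - The gripper is clear of everything.

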